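# Uncap the feed dispenser and hold its gate open at the clip

## Robot

A 6-joint arm with a two-finger parallel gripper is mounted at the origin on the work surface. World frame = base frame: x ahead of the robot, y to its left, z up, the work surface at z = 0. Lengths are in mm, angles in rad, forces in N, time in s.
With the tool pointing down it reaches from about 350 to 950 mm from the base axis. Payload 17.4 kg.
Tool frame: the origin (TCP) lies on the centre line of the jaws, within the pads' length; the fingertips stand 14 mm ahead of it and the grasp point (between the pads) lies 5 mm behind it; z points along the fingers, y is the direction in which the jaws open and shut (so a half turn about z gives the same grasp; the last joint's range is limited). The gripper opens to 93 mm and grips with 3 to 60 N. Pads are 15 mm wide; open, the fingers measure 128 mm over their backs; the gripper's body (75 mm by 188 mm) begins 65 mm behind the grasp point.
Start: joints at [-1.269, 0.116, 1.442, -0, 1.584, -0.038], TCP at [224.967, -636.413, 198.246] pointing down, gripper open.
Joint ranges: [-2.83, 2.83], [-0.83, 2.19], [0.07, 2.5], [-1.14, 4.28], [0.01, 3], [-2.97, 2.97]. Speed limits (rad/s): [1.89, 1.89, 2.22, 3.14, 3.14, 3.14].

## Interface

Orientations are given as a unit quaternion [w, x, y, z].
In Python, from station import read_state, capture, camera_model, hand_in, boxes_of, outline_of, place_of gives the robot as it stands. The module is installed in compiled form; this text tells all that it offers.
- The arm moves only by the tool jog_arm, never from a script. Its argument "increments" is a list of rows, each a list of 3 entries, a list of its own where there are three numbers: the shift along the tool's x, y, z scaled (see below), then the turn, a rotation vector about the tool's x, y, z scaled (see below), then the gripper's target within -1 to 1 (shut at 1, half-way at 0, fully open at -1). A call has exactly 5 rows; each row shifts and turns the pose as measured when the row begins, along the tool's axes as they then stand; what a row does not reach is not made up. The controller multiplies each number of a shift by 0.08 m and each number of a turn by 0.12 rad. A row lasts 1/10 s, in which the tool goes at most 50 mm and 8.59 degrees, less where a joint would pass 70% of its speed; a pose out of reach is approached as far as the arm can. A call with a number of a shift or a turn outside -1 to 1 is refused whole. A call with a gripper value outside its range is refused whole. The fingers move at their own pace and stop on an object; "force" is the grip in N (left out, the last holds). Time passes only in rows, so rows that do not move let the fingers close, or fill a call up. It gives the time, the measured TCP pose, the force and the opening at its end, in the units of the state.
- read_state(): the state, without advancing time (a new reading comes with each control period).
- capture(name): name is "scene" or "top"; returns the picture (384x512x3 uint8, red, green, blue); there is no depth.
- camera_model(name): a dict with "vfov" (degrees; the focal length in pixels is half the picture's height over the tangent of half this angle, whatever the lens; pixels are square), "cx", "cy" (the principal point, pixels), "world_from_camera" (4x4, takes a point from camera to world coordinates). Camera axes: x right, y down, z forward; pixel columns grow to the right and rows downward; lengths in mm; the calibration is good to about 2 mm. A picture is of the moment at which its call begins. camera_model takes no time and is no camera call.
- hand_in(): hands the job in, once; it reports no verdict.
Trained networks look in the newest picture that a camera, given by its name, has taken for a name from the list of things; names that differ only in an ending like _2 or _b are one class to them, and where a whole thing is asked for, a point or a joint stands for the part that bears it (a point fixed in the world has none). Each returns a list of dicts, best first, with "conf" (0 to 1); they miss things now and then, are a little off and sometimes report something else, mostly with a low value. They report only what shows in the picture. A call takes as long as a camera call.
- boxes_of(camera, thing): "position" ([x, y, z] in mm, in world coordinates, good to about 4 mm: the middle of the surface that is visible of it).
- outline_of(camera, thing): "region" (384x512 bool, what is visible of it).
- place_of(camera, thing): "position" ([x, y, z] in mm, in world coordinates, good to about 4 mm: a listed point, or the origin of a listed thing).
The state is a dict: "clock": time; "joint_pos": joint angles; "qvel": joint speeds; "joint_efforts": joint torques, N m; "eef_pos": TCP position; "tcp_rot": TCP orientation; "contact_force": force on the tool from outside, world axes, zero at the start; "ft_torque": the same for the moment, N m; "gripper_width": finger opening in mm.
Only numpy, scipy, OpenCV 4.12 (cv2) and the standard library are available. Lean on these libraries where they do the work, as an engineer would, in place of code of your own. Each camera call takes 0.05 s, during which the arm holds its last target.

## Task

Get the rabbit feed dispenser ready for brushing out: take the loose cap off its filler neck and set it, plug down and fully seated, into the large hole of the wooden cap rest, and let go of it. Then pull the dispenser's spring-return gate out by its round wooden grip until the gate's pointer lines up with the ridge of the clip on the gauge rail, and keep it there: finish while still gripping the gate at that mark. Do not shift the clip, and leave the other things on the bench where they are.

Things in the scene. Friction and masses are not known exactly. Their poses are not given: they have to be found in the camera images.
- feeder: Fixed feed dispenser. Origin on the bench under the box; -x is its front, the way the gate pulls out, roughly towards the robot. Aluminium box 120 mm wide, 100 high, x -45 to +100 mm. In front a wooden tongue 50 mm wide, 46 high carries the gate, out to x = -215 mm; beside it at y = +52 mm runs a steel gauge rail 12 mm wide, top 52 mm above the bench.
- neck_rim (a point): Centre of the open top of the steel filler neck on the box, 54 mm outside and 44 mm inside diameter, 160 mm above the bench and 60 above the box, at x = +20 mm, y = 0 of the dispenser. The cap is plugged in here at the start.
- cap: Loose grey plastic cap, plugged into the filler neck at the start; 50 to 120 g. Origin at the centre of the plug's underside, z up. Plug 36 mm diameter and 15 mm long (z 0 to 15), flange 64 mm diameter (z 15 to 23), round grip knob 24 mm diameter on top (z 23 to 59).
- rest: Fixed wooden cap rest, a block 120 (its x) x 70 (its y) x 30 mm high with two round through holes, a large one of 44 mm at x = +25 mm and a small one of 24 mm at x = -35 mm. Origin on the bench under its centre. It stands left or right of the dispenser.
- rest_hole0 (a point): Centre of the mouth of the cap rest's large hole (44 mm diameter), on the block's top face, 30 mm above the bench. A seated cap has its flange on this face and so its origin 15 mm below this point.
- gate: Spring-return gate: steel plate 40 mm wide sliding along the dispenser's -x (85 mm travel), with an upright round wooden grip, 24 mm diameter, top 58 mm above the plate. Origin on the grip's axis on the plate, 56 mm above the bench; axes as the dispenser's. Shut at the start, at x = -105 mm, 48 mm clear of the box. Spring: 3.5 N when shut, 0.5 N more per 10 mm; closes if let go.
- gate_grip (a point): Point on the axis of the gate's wooden grip at a good height to hold it, 38 mm above the plate and 94 mm above the bench; moves with the gate.
- gate_pointer (a point): Tip of the gate's pointer, a thin steel arm from the foot of the grip out to the gauge rail: 45 mm to +y of the grip's axis, at the same x as the axis, 53 mm above the bench; moves with the gate.
- clip_ridge (a point): Middle of the mark: the ridge (3 mm thick, across the rail, top 61 mm above the bench) of a black clip, 16 mm square, on the gauge rail. 35 to 70 mm further out than the shut gate's pointer and 7 mm to its +y side; stays put unless pushed hard (40 N). The gate is at the mark when pointer and ridge are level along the dispenser's x axis.
- bowl: Bystander: blue ceramic bowl, 124 mm wide, 50 mm high, with the ball in it; it stands on the other side of the dispenser from the cap rest. Origin under its centre.
- ball_center (a point): Bystander: centre of the yellow plastic ball with holes, 60 mm diameter, lying in the bowl.
- scoop: Bystander: aluminium feed scoop, 210 mm long, 45 mm high, lying left of and beyond the dispenser. Origin on the bench under its bowl, handle towards its -x.
- brush: Bystander: wooden grooming brush, 150 x 55 x 40 mm, lying bristles down near the robot on the right. Origin under its centre.
- dustpan: Bystander: steel dustpan, pan 160 x 190 x 45 mm with a 110 mm handle towards its -x, right of and beyond the dispenser. Origin under the pan's centre.
- lick: Bystander: white mineral lick wheel, 68 mm diameter, 24 mm high, lying flat near the robot on the left. Origin under its centre.

How it is judged:
By the outcome, as a careful person would: the job done as asked, in the order asked, and still so for the second after the job is handed in, while the arm keeps its last pose, push and grip.
It also fails if it takes over 50 s, if anything falls off the work surface, if the arm or the gripper's body presses on something with over 40 N, if the wrist force passes 120 N, or if a joint passes its speed limit or range.

## Working session

There is one attempt and no reset: what is moved stays moved. The work goes in short steps, Python scripts to look and compute and a tool call to move; the robot and the scene stay as the last step left them, time stands still between calls to the robot, and variables do not carry over. Pictures are saved under pics/ and viewed, and the job is handed in when it is done.

Besides the shell and the picture viewer there is one more tool, called after "Call:" by a JSON object that holds its "method" and its "body". jog_arm: Moves the arm, as the interface text tells. Its arguments: {"type":"object","properties":{"increments":{"type":"array","items":{"type":"array"}},"force":{"type":"number"}},"required":["increments"]}

```bash
mkdir -p pics; python3 - <<'E'
from station import *
import cv2,numpy as np
print(read_state())
for c in ("scene","top"):
    im=capture(c); cv2.imwrite(f"pics/{c}0.png",im[:,:,::-1])
    m=camera_model(c); print(c,m["vfov"],m["cx"],m["cy"],np.round(m["world_from_camera"],3).tolist())
    for t in ["neck_rim","cap","rest","rest_hole0","gate","gate_grip","gate_pointer","clip_ridge","feeder","bowl","ball_center"]:
        r=place_of(c,t); print(t,[(np.round(d["position"],1).tolist(),round(d["conf"],2)) for d in r[:2]])
print(read_state()["clock"])
E
```

```text
{'clock': 0.0, 'joint_pos': array([-1.26880455e+00,  1.16486920e-01,  1.44225097e+00, -1.24395250e-05,
        1.58397393e+00, -3.78157756e-02]), 'qvel': array([ 0.00025125,  0.0009946 ,  0.00037703,  0.00047851,  0.00057052,
       -0.00039733]), 'joint_efforts': array([-3.05368776e-03, -7.21273685e+01, -6.22608662e+01,  7.78388232e-02,
        2.38735392e-02, -4.67880488e-05]), 'eef_pos': array([ 224.89509931, -636.20522774,  197.51343176]), 'tcp_rot': array([-5.53887687e-04,  9.85600901e-01,  1.69087407e-01, -7.98643174e-05]), 'contact_force': array([-0.10886836,  1.22266158,  0.56275118]), 'ft_torque': array([ 0.00821772,  0.03640526, -0.050293  ]), 'gripper_width': 92.88488815870733}
scene 51.23699011623685 250.64814447997216 194.33063395140147 [[-0.41, 0.632, -0.658, 1209.979], [0.912, 0.3, -0.281, 292.799], [0.019, -0.715, -0.699, 863.561], [0.0, 0.0, 0.0, 1.0]]
neck_rim [([658.4, -32.4, 160.2], 0.95)]
cap [([655.5, -31.4, 143.6], 0.65)]
rest [([335.1, -202.2, 2.0], 0.61), ([524.2, -311.1, 2.2], 0.6)]
rest_hole0 [([551.4, -314.3, 32.5], 0.83)]
gate []
gate_grip [([533.0, -54.5
[... 285 characters left out ...]
261046179907 259.80260845981485 196.10398080912984 [[0.001, -0.993, 0.122, 408.476], [-1.0, -0.003, -0.019, 8.036], [0.019, -0.122, -0.992, 1052.103], [0.0, 0.0, 0.0, 1.0]]
neck_rim [([657.7, -32.3, 158.2], 0.75)]
cap [([655.1, -31.9, 147.1], 0.98), ([526.0, -8.6, 55.7], 0.63)]
rest [([530.4, -309.1, -1.3], 0.61)]
rest_hole0 [([553.5, -318.1, 30.7], 0.63)]
gate [([531.3, -52.8, 57.5], 0.84)]
gate_grip [([535.0, -48.9, 98.5], 0.86)]
gate_pointer [([524.1, -10.0, 56.8], 0.68)]
clip_ridge [([473.2, -9.7, 52.9], 0.48)]
feeder [([637.7, -33.8, -4.0], 0.6), ([696.7, 325.5, -3.7], 0.44)]
bowl [([484.8, 286.8, -4.6], 0.82)]
ball_center [([480.9, 280.3, 33.3], 0.96), ([525.9, -13.0, 55.6], 0.57)]
1.2
```

```bash
python3 - <<'E'
import cv2
for c in ("scene","top"):
    im=cv2.imread(f"pics/{c}0.png"); cv2.imwrite(f"pics/{c}0b.png",cv2.resize(im,(800,600),interpolation=cv2.INTER_CUBIC))
E
```

```text
(no output)
```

View pics/scene0b.png

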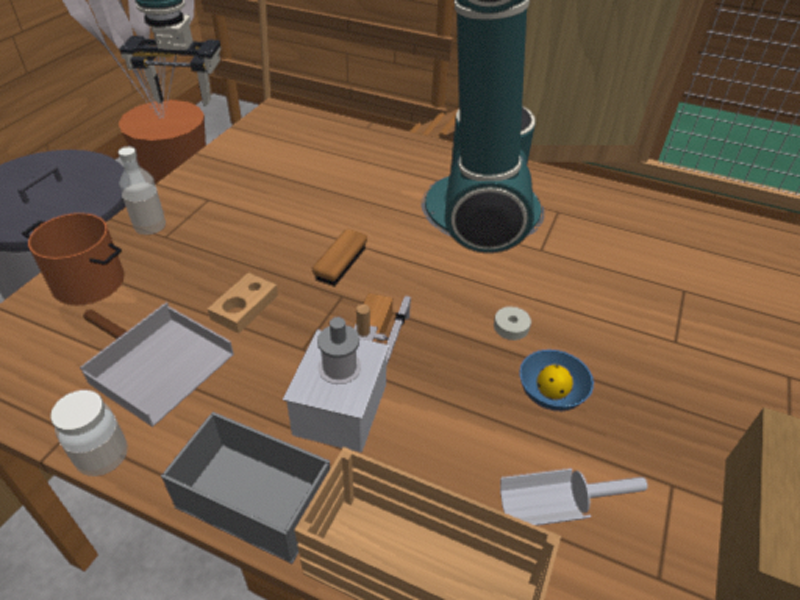

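View pics/top0b.png

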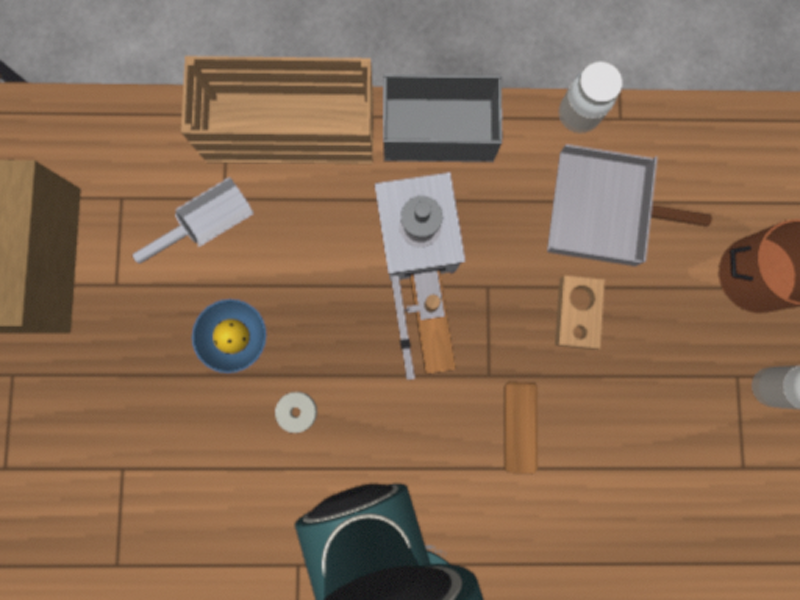

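```bash
python3 - <<'E'
import cv2,numpy as np
s=cv2.imread("pics/scene0.png");t=cv2.imread("pics/top0.png")
def crop(im,x,y,w,h,k,n):
    cv2.imwrite(n,cv2.resize(im[y:y+h,x:x+w],None,fx=k,fy=k,interpolation=cv2.INTER_CUBIC))
crop(t,235,105,70,140,4,"pics/ct.png"); crop(t,350,165,50,65,8,"pics/ctr.png")
crop(s,180,180,90,110,5,"pics/cs.png"); crop(s,125,165,60,55,8,"pics/csr.png")
E
```

```text
(no output)
```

View pics/ct.png

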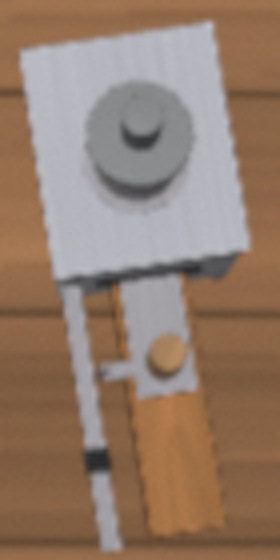

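View pics/ctr.png

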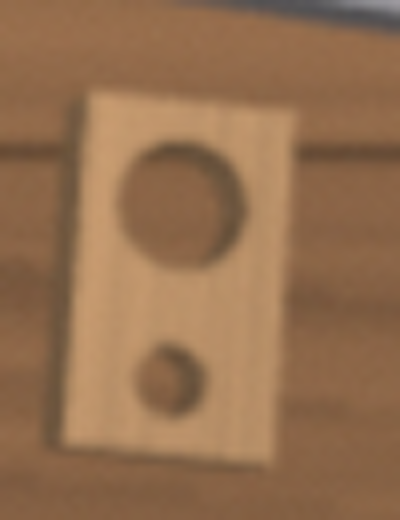

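View pics/cs.png

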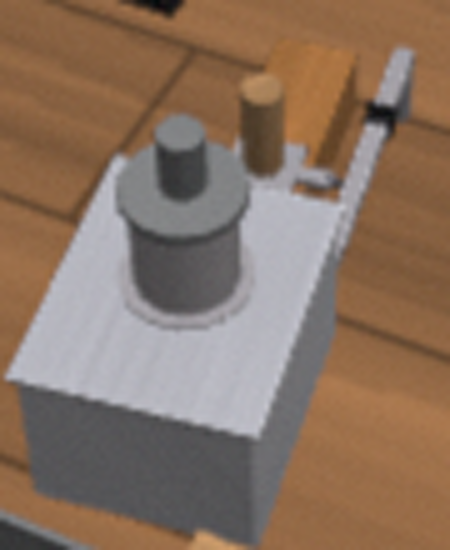

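View pics/csr.png

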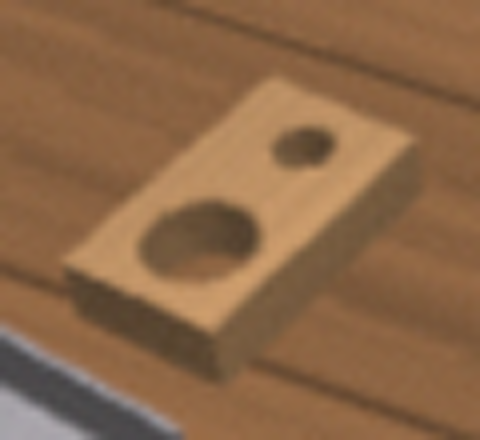

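```bash
cat > h.py <<'E'
import numpy as np,cv2
from scipy.optimize import least_squares
from station import *
M={c:camera_model(c) for c in ("scene","top")}
def proj(c,P):
    m=M[c];f=192/np.tan(np.radians(m["vfov"]/2));T=np.linalg.inv(m["world_from_camera"])
    p=T[:3,:3]@np.asarray(P,float)+T[:3,3];return np.array([m["cx"]+f*p[0]/p[2],m["cy"]+f*p[1]/p[2]])
def onz(c,uv,z):
    m=M[c];f=192/np.tan(np.radians(m["vfov"]/2));W=np.array(m["world_from_camera"])
    d=W[:3,:3]@np.array([(uv[0]-m["cx"])/f,(uv[1]-m["cy"])/f,1]);o=W[:3,3]
    return o+d*(z-o[2])/d[2]
def w(p,th,q):
    c,s=np.cos(th),np.sin(th);return np.array([p[0]+c*q[0]-s*q[1],p[1]+s*q[0]+c*q[1],q[2]])
E
python3 - <<'E'
from h import *
T=lambda u,v:((u+.5)/4-.5+235,(v+.5)/4-.5+105)
S=lambda u,v:((u+.5)/5-.5+180,(v+.5)/5-.5+180)
obs=[("top",T(20,50),(100,60,100)),("top",T(212,22),(100,-60,100)),("top",T(249,250),(-45,-60,100)),("top",T(57,280),(-45,60,100)),
("top",T(141,116),(20,0,204)),("top",T(168,352),(-105,0,114)),("top",T(150,533),(-215,25,46)),("top",T(223,527),(-215,-25,46)),
("scene",S(8,380),(100,-60,100)),("scene",S(258,438),(100,60,100)),("scene",S(342,205),(-45,60,100)),("scene",S(118,157),(-45,-60,100)),
("scene",S(182,132),(20,0,204)),("scene",S(262,90),(-105,0,114)),("scene",S(280,40),(-215,-25,46)),("scene",S(355,55),(-215,25,46))]
def res(v,cams=("scene","top")): return np.concatenate([proj(c,w(v[:2],v[2],q))-uv for c,uv,q in obs if c in cams])
for cams in (("scene",),("top",),("scene","top")):
    r=least_squares(res,[636,-36,.15],args=(cams,),loss="soft_l1");print(cams,np.round(r.x,3))
print(np.round(res(r.x).reshape(-1,2),1).tolist())
p,th=r.x[:2],r.x[2]
for n,q in dict(neck=(20,0,160),grip=(-105,0,94),pointer=(-105,45,53)).items(): print(n,w(p,th,q).round(1))
for c,uv in (("top",T(97,461)),("scene",S(380,112))):
    P=onz(c,uv,59); d=P[:2]-p; print("clip",c,P.round(1),"feeder x",d@[np.cos(th),np.sin(th)],d@[-np.sin(th),np.cos(th)])
for c,uv in (("top",T(101,372)),("scene",S(340,183))):
    P=onz(c,uv,53); d=P[:2]-p; print("ptr",c,P.round(1),"feeder x",d@[np.cos(th),np.sin(th)],d@[-np.sin(th),np.cos(th)])
# rest
T=lambda u,v:((u+.5)/8-.5+350,(v+.5)/8-.5+165)
S=lambda u,v:((u+.5)/8-.5+125,(v+.5)/8-.5+165)
obs=[("top",T(88,92),(60,35,30)),("top",T(299,110),(60,-35,30)),("top",T(272,466),(-60,-35,30)),("top",T(62,443),(-60,35,30)),
("top",T(182,205),(25,0,30)),("top",T(171,379),(-35,0,30)),
("scene",S(65,263),(60,-35,30)),("scene",S(213,332),(60,35,30)),("scene",S(416,138),(-60,35,30)),("scene",S(278,76),(-60,-35,30)),
("scene",S(200,241),(25,0,30)),("scene",S(304,147),(-35,0,30))]
for cams in (("scene",),("top",),("scene","top")):
    r=least_squares(res,[527,-310,-.05],args=(cams,),loss="soft_l1");print(cams,np.round(r.x,3),"hole",w(r.x[:2],r.x[2],(25,0,30)).round(1))
print(np.round(res(r.x).reshape(-1,2),1).tolist())
E
```

```text
('scene',) [ 6.3957e+02 -3.2166e+01  1.5900e-01]
('top',) [ 6.36226e+02 -3.49270e+01  1.50000e-01]
('scene', 'top') [ 6.37449e+02 -3.37830e+01  1.55000e-01]
[[0.3, 0.5], [-1.4, 0.8], [-1.3, -1.2], [-0.4, -1.7], [0.0, -0.9], [-0.4, -0.6], [-0.3, 0.5], [0.4, -1.0], [0.7, -1.2], [-0.6, -1.1], [-0.5, 0.4], [0.0, 0.3], [-0.8, -0.6], [-0.0, -1.0], [-0.4, -1.4], [0.8, -1.1]]
neck [657.2 -30.7 160. ]
grip [533.7 -50.   94. ]
pointer [526.8  -5.6  53. ]
clip top [468.4  -8.3  59. ] feeder x -163.02985756498322 51.3015874319249
clip scene [475.2  -5.4  59. ] feeder x -155.93111037058074 53.12150935880248
ptr top [527. -11.  53.] feeder x -105.61121206438058 39.63376451020143
ptr scene [529.1  -5.5  53. ] feeder x -102.64916079255882 44.691931644552625
('scene',) [ 5.29399e+02 -3.09347e+02 -1.02000e-01] hole [ 554.3 -311.9   30. ]
('top',) [ 5.26537e+02 -3.12819e+02 -1.05000e-01] hole [ 551.4 -315.4   30. ]
('scene', 'top') [ 5.27088e+02 -3.11802e+02 -1.02000e-01] hole [ 552.  -314.4   30. ]
[[-0.3, -0.4], [-1.0, 0.1], [-0.5, -0.3], [-0.3, -0.2], [-0.1, -0.4], [-0.2, -0.1], [-0.4, -0.9], [-0.3, -0.6], [0.1, -0.5], [-0.6, -0.6], [-0.1, -0.9], [-0.2, -0.9]]
```

```bash
cat >> h.py <<'E'
from scipy.spatial.transform import Rotation as Rn
def st():
    s=read_state();q=s["tcp_rot"];R=Rn.from_quat(q[[1,2,3,0]]).as_matrix();return s,R
def plan(target,yaw=None,n=5):
    """print rows (units) to go straight to target TCP in n rows; the turn comes all evenly"""
    s,R=st();p=s["eef_pos"]
    psi=np.arctan2(R[1,0],R[0,0])
    if yaw is None: Rt=R
    else:
        Rt=np.array([[np.cos(yaw),np.sin(yaw),0],[np.sin(yaw),-np.cos(yaw),0],[0,0,-1]])
    rv=Rn.from_matrix(R.T@Rt).as_rotvec()
    d=(np.array(target)-p)/n
    print("clock",round(s["clock"],2),"p",p.round(1),"psi",round(psi,3),"tilt",R[:,2].round(3),"w",round(s["gripper_width"],1),"F",s["contact_force"].round(1),"dist/row",round(np.linalg.norm(d),1))
    out=[]
    for i in range(n):
        Ri=R@Rn.from_rotvec(rv*i/n).as_matrix()
        out.append([(Ri.T@d/80).round(3).tolist(),(rv/n/.12).round(2).tolist()])
    print(out)
E
python3 - <<'E'
from h import *
plan((657.5,-31.3,235),.155,20)
E
```

```text
clock 1.2 p [ 225.  -636.4  198.3] psi 0.34 tilt [-0. -0. -1.] w 92.9 F [-0.5  0.7  0.2] dist/row 37.2
[[[0.381, -0.266, -0.023], [0.0, 0.0, 0.08]], [[0.378, -0.27, -0.023], [0.0, 0.0, 0.08]], [[0.376, -0.273, -0.023], [0.0, 0.0, 0.08]], [[0.373, -0.277, -0.023], [0.0, 0.0, 0.08]], [[0.371, -0.28, -0.023], [0.0, 0.0, 0.08]], [[0.368, -0.284, -0.023], [0.0, 0.0, 0.08]], [[0.366, -0.287, -0.023], [0.0, 0.0, 0.08]], [[0.363, -0.291, -0.023], [0.0, 0.0, 0.08]], [[0.36, -0.294, -0.023], [0.0, 0.0, 0.08]], [[0.357, -0.297, -0.023], [0.0, 0.0, 0.08]], [[0.355, -0.3, -0.023], [0.0, 0.0, 0.08]], [[0.352, -0.304, -0.023], [0.0, 0.0, 0.08]], [[0.349, -0.307, -0.023], [0.0, 0.0, 0.08]], [[0.346, -0.31, -0.023], [0.0, 0.0, 0.08]], [[0.343, -0.313, -0.023], [0.0, 0.0, 0.08]], [[0.34, -0.317, -0.023], [0.0, 0.0, 0.08]], [[0.338, -0.32, -0.023], [0.0, 0.0, 0.08]], [[0.335, -0.323, -0.023], [0.0, 0.0, 0.08]], [[0.332, -0.326, -0.023], [0.0, 0.0, 0.08]], [[0.329, -0.329, -0.023], [0.0, 0.0, 0.08]]]
```

Call:
{"method": "jog_arm", "body": {"increments": [[[0.38, -0.27, -0.1], [0, 0, 0.2], -1], [[0.38, -0.27, -0.1], [0, 0, 0.2], -1], [[0.38, -0.27, -0.1], [0, 0, 0.2], -1], [[0.37, -0.28, -0.1], [0, 0, 0.2], -1], [[0.36, -0.29, -0.1], [0, 0, 0.2], -1]], "force": 30}}

```text
clock: 1.7
eef_pos: [337.1, -485.2, 237.1]
tcp_rot: [-0.001, 0.994, 0.105, -0.001]
contact_force: [0.7, -0.2, 1.5]
gripper_width: 93.2
```

```bash
python3 -c "
from h import *
plan((657.5,-31.3,240),.155,15)"
```

```text
clock 1.7 p [ 337.1 -485.2  237.1] psi 0.21 tilt [-0.002  0.003 -1.   ] w 93.2 F [ 0.7 -0.2  1.5] dist/row 37.0
[[[0.34, -0.314, -0.002], [-0.0, 0.0, 0.03]], [[0.339, -0.316, -0.002], [-0.0, 0.0, 0.03]], [[0.338, -0.317, -0.002], [-0.0, 0.0, 0.03]], [[0.336, -0.318, -0.002], [-0.0, 0.0, 0.03]], [[0.335, -0.319, -0.002], [-0.0, 0.0, 0.03]], [[0.334, -0.321, -0.002], [-0.0, 0.0, 0.03]], [[0.333, -0.322, -0.002], [-0.0, 0.0, 0.03]], [[0.332, -0.323, -0.002], [-0.0, 0.0, 0.03]], [[0.331, -0.324, -0.002], [-0.0, 0.0, 0.03]], [[0.329, -0.325, -0.002], [-0.0, 0.0, 0.03]], [[0.328, -0.327, -0.002], [-0.0, 0.0, 0.03]], [[0.327, -0.328, -0.002], [-0.0, 0.0, 0.03]], [[0.326, -0.329, -0.002], [-0.0, 0.0, 0.03]], [[0.325, -0.33, -0.002], [-0.0, 0.0, 0.03]], [[0.323, -0.331, -0.002], [-0.0, 0.0, 0.03]]]
```

Call:
{"method": "jog_arm", "body": {"increments": [[[0.4, -0.37, -0.01], [0, 0, 0.1], -1], [[0.4, -0.37, -0.01], [0, 0, 0.1], -1], [[0.4, -0.38, -0.01], [0, 0, 0.1], -1], [[0.4, -0.38, -0.01], [0, 0, 0.1], -1], [[0.4, -0.38, -0.01], [0, 0, 0.05], -1]]}}

```text
clock: 2.2
eef_pos: [470.5, -301.2, 243.7]
tcp_rot: [0.0, 0.997, 0.075, 0.001]
contact_force: [-0.1, -0.1, 0.6]
gripper_width: 93.4
```

Call:
{"method": "jog_arm", "body": {"increments": [[[0.4, -0.39, 0], [0, 0, 0], -1], [[0.4, -0.39, 0], [0, 0, 0], -1], [[0.4, -0.39, 0], [0, 0, 0], -1], [[0.4, -0.39, 0], [0, 0, 0], -1], [[0.4, -0.39, 0], [0, 0, 0], -1]]}}

```text
clock: 2.7
eef_pos: [609.6, -114.2, 245.5]
tcp_rot: [0.001, 0.997, 0.075, 0.002]
contact_force: [1.3, -2.3, 0.5]
gripper_width: 93.0
```

```bash
python3 -c "
from h import *
plan((657.5,-31.3,235),.155,5)"
```

```text
clock 2.7 p [ 609.6 -114.2  245.5] psi 0.151 tilt [ 0.004 -0.001 -1.   ] w 93.0 F [ 1.3 -2.3  0.5] dist/row 19.3
[[[0.15, -0.187, 0.026], [0.0, -0.01, -0.01]], [[0.15, -0.187, 0.026], [0.0, -0.01, -0.01]], [[0.15, -0.187, 0.026], [0.0, -0.01, -0.01]], [[0.15, -0.187, 0.026], [0.0, -0.01, -0.01]], [[0.15, -0.186, 0.026], [0.0, -0.01, -0.01]]]
```

Call:
{"method": "jog_arm", "body": {"increments": [[[0.25, -0.3, 0.03], [0, 0, 0], -1], [[0.25, -0.3, 0.03], [0, 0, 0], -1], [[0.15, -0.19, 0.03], [0, -0.03, -0.03], -1], [[0.07, -0.09, 0.02], [0, 0, 0], -1], [[0.02, -0.03, 0], [0, 0, 0], -1]]}}

```text
clock: 3.2
eef_pos: [660.8, -24.9, 235.6]
tcp_rot: [0.001, 0.997, 0.08, -0.0]
contact_force: [0.0, -0.4, -0.6]
gripper_width: 93.0
```

```bash
python3 - <<'E'
from h import *
plan((657.5,-31.3,187),.155,5)
for c in ("top","scene"):
    im=capture(c); 
    p=st()[0]["eef_pos"]; 
    for P,col in (((657.5,-31.3,204),(255,0,0)),(p+[0,0,-14],(0,255,0))):
        u=proj(c,P); print(c,u); x,y=int(u[0]*1),int(u[1])
        cv2.circle(im,(x,y),1,col,-1)
    x0,y0=max(0,x-70),max(0,y-60)
    cv2.imwrite(f"pics/a_{c}.png",cv2.resize(im[y0:y0+120,x0:x0+150,::-1],None,fx=5,fy=5,interpolation=cv2.INTER_CUBIC))
E
```

```text
clock 3.2 p [660.8 -24.9 235.6] psi 0.16 tilt [-0.    -0.001 -1.   ] w 93.0 F [ 0.  -0.4 -0.6] dist/row 9.8
[[[-0.011, 0.014, 0.121], [0.0, 0.0, 0.01]], [[-0.011, 0.014, 0.121], [0.0, 0.0, 0.01]], [[-0.011, 0.015, 0.121], [0.0, 0.0, 0.01]], [[-0.011, 0.015, 0.121], [0.0, 0.0, 0.01]], [[-0.011, 0.015, 0.121], [0.0, 0.0, 0.01]]]
top [270.16604274 132.64554646]
top [267.68372251 128.95575744]
scene [214.94946175 205.44383729]
scene [216.20276053 201.51652907]
```

View pics/a_top.png

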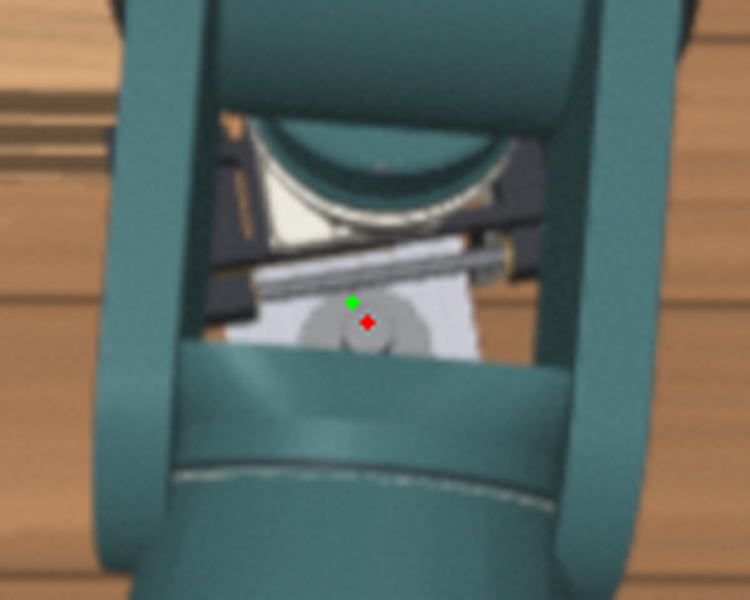

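View pics/a_scene.png

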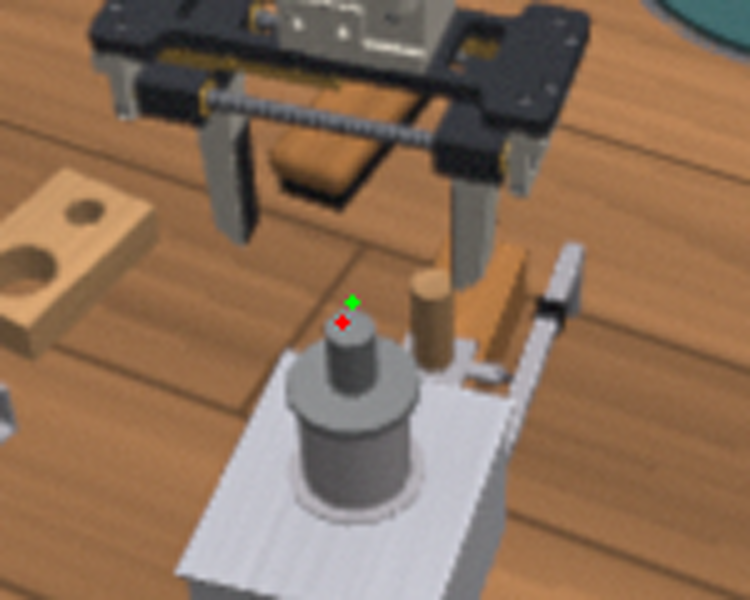

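```bash
python3 - <<'E'
from h import *
s,R=st();print(s["clock"],s["eef_pos"],np.abs(s["qvel"]).max())
c="scene"
im=capture(c);big=cv2.resize(im[140:260,145:295,::-1],None,fx=5,fy=5,interpolation=cv2.INTER_CUBIC)
p=s["eef_pos"]
for sy in (-46.5,46.5,-64,64):
  for sx in (-7.5,7.5):
    for z in (14,-60):
      u=proj(c,p+R@[sx,sy,z]); q=((u-[145,140]+.5)*5-.5).astype(int); cv2.circle(big,tuple(int(v) for v in q),3,(0,255,0) if z>0 else (255,0,255),-1)
cv2.imwrite("pics/b_scene.png",big)
print(st()[0]["eef_pos"])
E
```

```text
3.3 [660.47956724 -25.68099811 235.95009993] 0.016688285507448206
[660.38070038 -26.14583855 236.17684953]
```

View pics/b_scene.png

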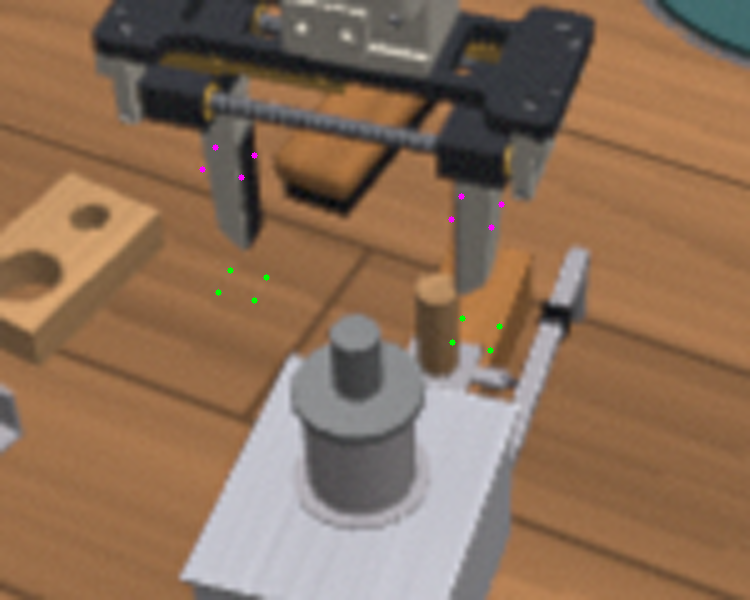

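```bash
python3 - <<'E'
from h import *
R=Rn.from_quat([0.9856,.16909,0,-.00055]).as_matrix()
p=np.array([225,-636.4,198.2])
im=cv2.imread("pics/scene0.png")
big=cv2.resize(im[0:90,65:165],None,fx=7,fy=7,interpolation=cv2.INTER_CUBIC)
for sy in (-46.5,46.5):
  for sx in (-7.5,7.5):
    for z in (14,-60):
      u=proj("scene",p+R@[sx,sy,z]); q=((u-[65,0]+.5)*7-.5).astype(int); print(u)
      cv2.circle(big,tuple(int(v) for v in q),3,(0,255,0) if z>0 else (255,0,255),-1)
cv2.imwrite("pics/c_scene.png",big)
E
```

```text
[132.49469249  73.98983645]
[128.32639663  53.46038309]
[131.21342343  76.08817893]
[126.96141195  55.47467693]
[106.19420182  72.46250599]
[101.02418281  51.9404535 ]
[104.7129631   74.54242154]
[99.4436485  53.93593688]
```

View pics/c_scene.png

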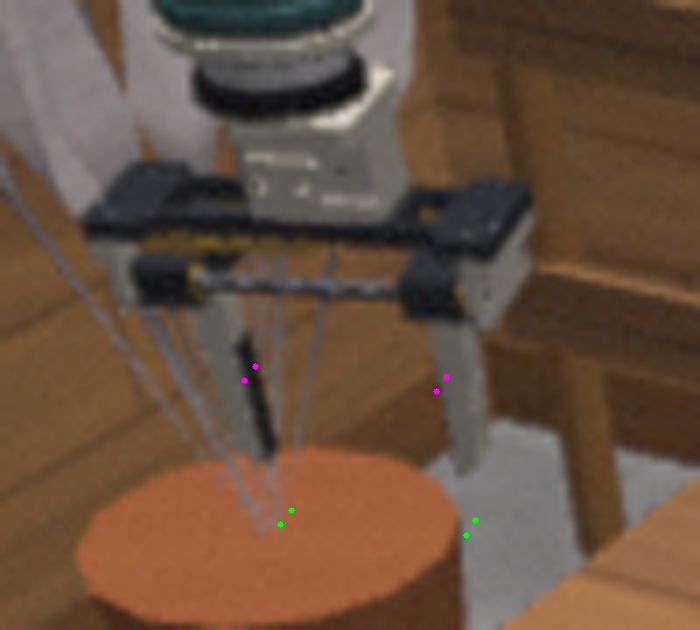

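```bash
python3 -c "
from h import *
plan((657.5,-31.3,190),.155,5)"
```

```text
clock 3.35 p [660.4 -26.1 236.2] psi 0.158 tilt [ 0.    -0.002 -1.   ] w 93.2 F [-0.2  0.5  0.4] dist/row 9.3
[[[-0.009, 0.011, 0.115], [0.0, -0.0, 0.01]], [[-0.009, 0.011, 0.115], [0.0, -0.0, 0.01]], [[-0.009, 0.011, 0.115], [0.0, -0.0, 0.01]], [[-0.009, 0.012, 0.115], [0.0, -0.0, 0.01]], [[-0.009, 0.012, 0.115], [0.0, -0.0, 0.01]]]
```

Call:
{"method": "jog_arm", "body": {"increments": [[[-0.02, 0.03, 0.05], [0, 0, 0.02], -1], [[-0.02, 0.03, 0.15], [0, 0, 0], -1], [[0, 0, 0.2], [0, 0, 0], -1], [[0, 0, 0.1], [0, 0, 0], -1], [[0, 0, 0], [0, 0, 0], -1]]}}

```text
clock: 3.85
eef_pos: [656.4, -35.1, 192.6]
tcp_rot: [0.001, 0.997, 0.076, 0.0]
contact_force: [-0.2, -0.4, -0.2]
gripper_width: 92.8
```

```bash
cat >> h.py <<'E'
def look(name,c="scene",box=(145,140,150,120),k=5,pts=()):
    s,R=st();p=s["eef_pos"];im=capture(c);x,y,W,H=box
    big=cv2.resize(im[y:y+H,x:x+W,::-1],None,fx=k,fy=k,interpolation=cv2.INTER_CUBIC)
    for P in pts:
        u=proj(c,P);q=((u-[x,y]+.5)*k-.5).astype(int);cv2.circle(big,tuple(int(v) for v in q),3,(0,255,0),-1)
    cv2.imwrite(f"pics/{name}.png",big);return s,R
E
python3 - <<'E'
from h import *
look("d")
plan((657.5,-31.3,187),.155,5)
E
```

```text
clock 3.9 p [656.5 -35.  193.1] psi 0.152 tilt [ 0.001 -0.002 -1.   ] w 93.0 F [-0.3  0.7 -0.9] dist/row 1.4
[[[0.004, -0.009, 0.015], [0.0, -0.0, -0.0]], [[0.004, -0.009, 0.015], [0.0, -0.0, -0.0]], [[0.004, -0.009, 0.015], [0.0, -0.0, -0.0]], [[0.004, -0.009, 0.015], [0.0, -0.0, -0.0]], [[0.004, -0.009, 0.015], [0.0, -0.0, -0.0]]]
```

View pics/d.png

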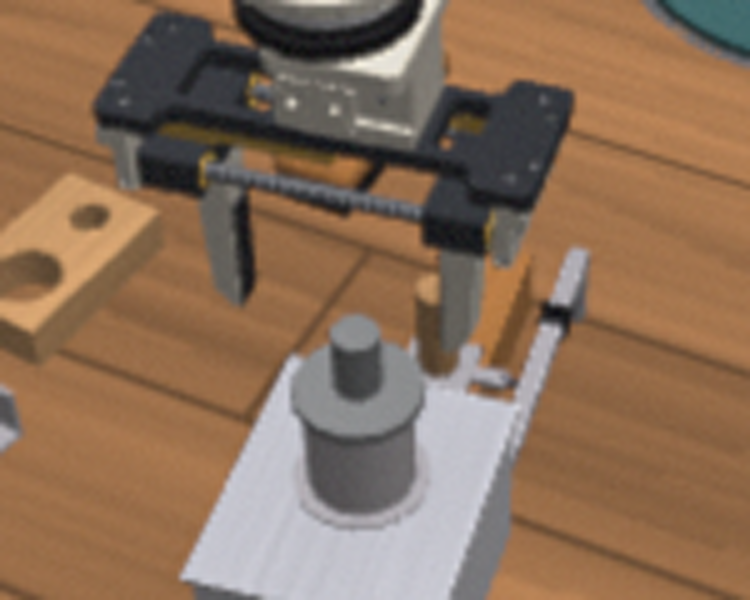

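```bash
python3 - <<'E'
from h import *
s,R=st();p=s["eef_pos"]
look("e","top",(215,60,120,110),6)
for c in("top","scene"):
  for z in (14,-14,-70,-98):
    print(c,z,[((proj(c,p+R@[0,sy,z])-([215,60] if c=="top" else [145,140])+.5)*(6 if c=="top" else 5)-.5).astype(int).tolist() for sy in(-55,0,55)])
E
```

```text
top 14 [[200, 479], [340, 459], [479, 439]]
top -14 [[199, 459], [343, 438], [487, 417]]
top -70 [[196, 415], [351, 393], [504, 371]]
top -98 [[195, 391], [355, 368], [514, 345]]
scene 14 [[460, 387], [347, 362], [237, 338]]
scene -14 [[460, 345], [345, 320], [232, 296]]
scene -70 [[460, 256], [339, 231], [222, 206]]
scene -98 [[460, 208], [336, 183], [216, 158]]
```

View pics/e.png

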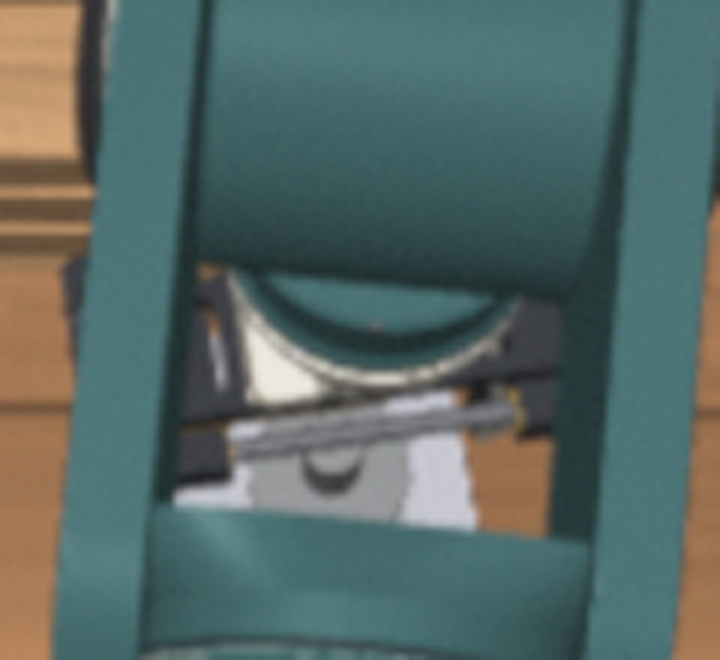

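Call:
{"method": "jog_arm", "body": {"increments": [[[0.01, -0.04, 0.1], [0, 0, 0], -1], [[0, 0, 0.15], [0, 0, 0], -1], [[0, 0, 0.1], [0, 0, 0], -1], [[0, 0, 0], [0, 0, 0], -1], [[0, 0, 0], [0, 0, 0], -1]]}}

```text
clock: 4.45
eef_pos: [657.6, -30.9, 164.2]
tcp_rot: [0.001, 0.997, 0.076, 0.001]
contact_force: [-0.2, 0.5, -0.6]
gripper_width: 93.0
```

```bash
python3 - <<'E'
from h import *
look("f")
plan((657.5,-31.3,160),.155,5)
E
```

```text
clock 4.5 p [657.6 -31.  164.1] psi 0.153 tilt [ 0.003 -0.002 -1.   ] w 92.9 F [0.4 0.6 0.2] dist/row 0.8
[[[-0.0, 0.001, 0.01], [0.0, -0.0, -0.0]], [[-0.0, 0.001, 0.01], [0.0, -0.0, -0.0]], [[-0.0, 0.001, 0.01], [0.0, -0.0, -0.0]], [[-0.0, 0.001, 0.01], [0.0, -0.0, -0.0]], [[-0.0, 0.001, 0.01], [0.0, -0.0, -0.0]]]
```

View pics/f.png

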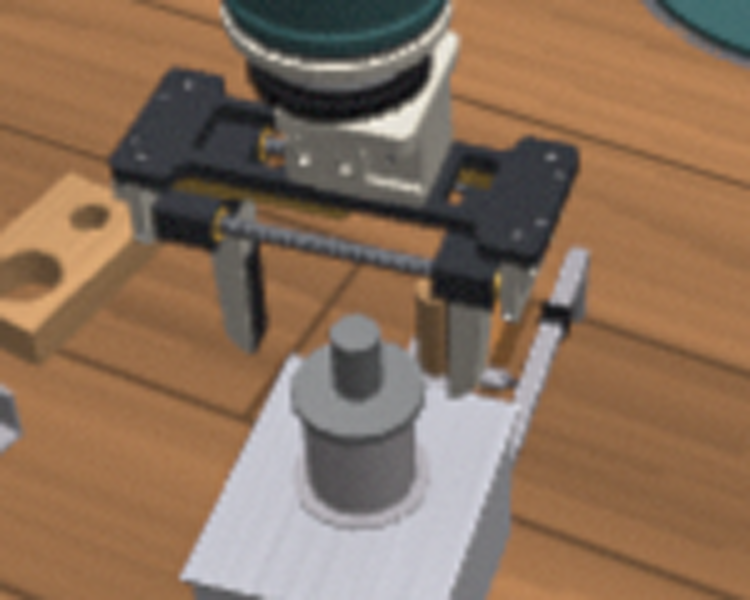

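Call:
{"method": "jog_arm", "body": {"increments": [[[0, 0, 0.06], [0, 0, 0], -1], [[0, 0, 0], [0, 0, 0], 0], [[0, 0, 0], [0, 0, 0], 0], [[0, 0, 0], [0, 0, 0], 0], [[0, 0, 0], [0, 0, 0], 0]], "force": 10}}

```text
clock: 5.0
eef_pos: [658.0, -31.1, 160.0]
tcp_rot: [0.001, 0.997, 0.076, 0.002]
contact_force: [-0.2, -0.6, 0.4]
gripper_width: 65.5
```

```bash
python3 - <<'E'
from h import *
look("g")
plan((657.5,-31.3,158),.155,5)
E
```

```text
clock 5.05 p [658.  -31.1 160. ] psi 0.153 tilt [ 0.004 -0.002 -1.   ] w 61.7 F [-0.4  0.1 -0. ] dist/row 0.4
[[[-0.001, 0.0, 0.005], [0.0, -0.01, -0.0]], [[-0.001, 0.0, 0.005], [0.0, -0.01, -0.0]], [[-0.001, 0.0, 0.005], [0.0, -0.01, -0.0]], [[-0.001, 0.0, 0.005], [0.0, -0.01, -0.0]], [[-0.001, 0.0, 0.005], [0.0, -0.01, -0.0]]]
```

View pics/g.png

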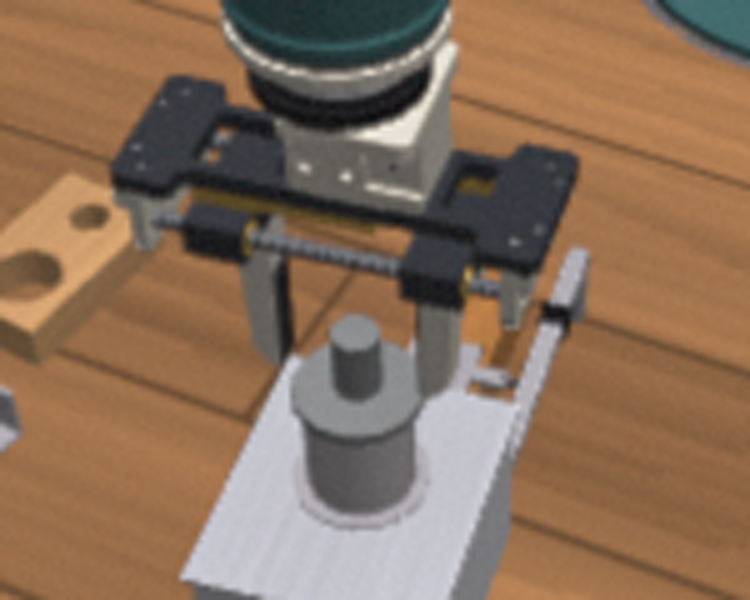

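Call:
{"method": "jog_arm", "body": {"increments": [[[0, 0, 0], [0, 0, 0], 0], [[0, 0, 0], [0, 0, 0], 0], [[0, 0, 0], [0, 0, 0], 0], [[0, 0, 0], [0, 0, 0], 0], [[0, 0, 0], [0, 0, 0], 0]]}}

```text
clock: 5.55
eef_pos: [658.0, -31.1, 160.2]
tcp_rot: [0.001, 0.997, 0.076, 0.002]
contact_force: [-1.2, -0.4, -0.4]
gripper_width: 46.8
```

```bash
python3 - <<'E'
from h import *
look("g2")
plan((657.5,-31.3,158),.155,5)
E
```

```text
clock 5.6 p [658.  -31.1 160.2] psi 0.153 tilt [ 0.004 -0.002 -1.   ] w 46.3 F [ 0.2 -0.5 -0.9] dist/row 0.5
[[[-0.001, 0.0, 0.006], [0.0, -0.01, -0.0]], [[-0.001, 0.0, 0.006], [0.0, -0.01, -0.0]], [[-0.001, 0.0, 0.006], [0.0, -0.01, -0.0]], [[-0.001, 0.0, 0.006], [0.0, -0.01, -0.0]], [[-0.001, 0.0, 0.006], [0.0, -0.01, -0.0]]]
```

View pics/g2.png

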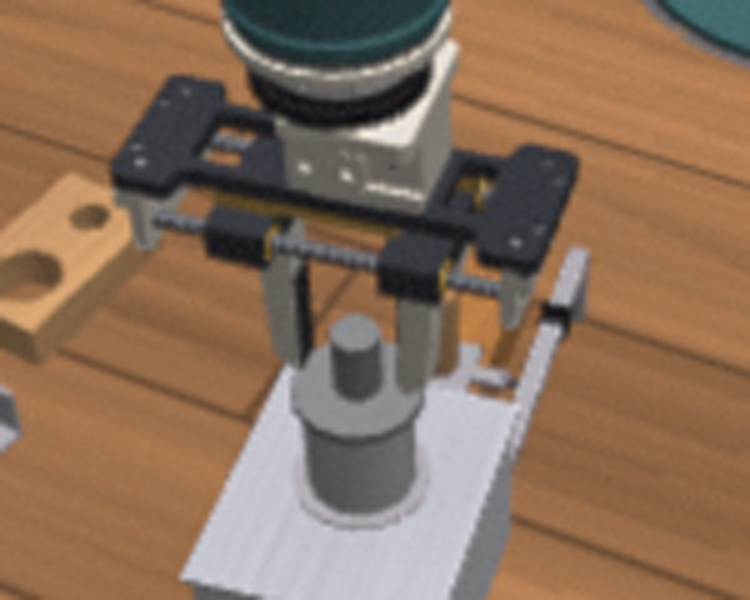

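Call:
{"method": "jog_arm", "body": {"increments": [[[0, 0, 0], [0, 0, 0], 1], [[0, 0, 0], [0, 0, 0], 1], [[0, 0, 0], [0, 0, 0], 1], [[0, 0, 0], [0, 0, 0], 1], [[0, 0, 0], [0, 0, 0], 1]], "force": 25}}

```text
clock: 6.1
eef_pos: [658.0, -31.1, 160.2]
tcp_rot: [0.001, 0.997, 0.076, 0.002]
contact_force: [-1.1, 1.3, -0.0]
gripper_width: 23.6
```

```bash
python3 - <<'E'
from h import *
look("g3")
plan((657.5,-31.3,220),.155,5)
E
```

```text
clock 6.15 p [658.  -31.1 160.2] psi 0.153 tilt [ 0.004 -0.002 -1.   ] w 23.3 F [0.2 0.1 0. ] dist/row 12.0
[[[-0.001, 0.001, -0.149], [0.0, -0.01, -0.0]], [[-0.001, 0.001, -0.149], [0.0, -0.01, -0.0]], [[-0.001, 0.0, -0.149], [0.0, -0.01, -0.0]], [[-0.001, 0.0, -0.149], [0.0, -0.01, -0.0]], [[-0.001, 0.0, -0.149], [0.0, -0.01, -0.0]]]
```

View pics/g3.png

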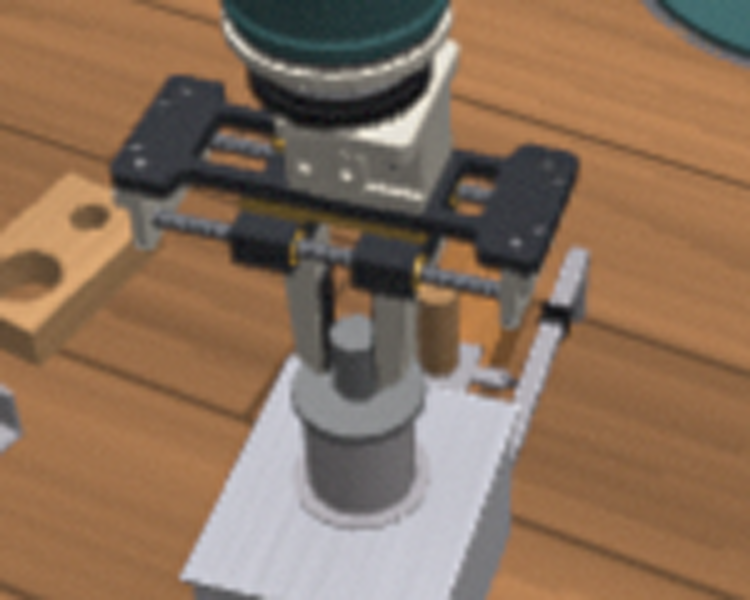

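Call:
{"method": "jog_arm", "body": {"increments": [[[0, 0, -0.1], [0, 0, 0], 1], [[0, 0, -0.2], [0, 0, 0], 1], [[0, 0, -0.3], [0, 0, 0], 1], [[0, 0, -0.2], [0, 0, 0], 1], [[0, 0, 0], [0, 0, 0], 1]]}}

```text
clock: 6.65
eef_pos: [657.7, -31.0, 230.2]
tcp_rot: [0.001, 0.997, 0.076, 0.003]
contact_force: [-0.3, 0.2, -0.2]
gripper_width: 23.6
```

```bash
python3 - <<'E'
from h import *
look("g4")
plan((658-104.8,-31.1-283.2,220),.155,10)
E
```

```text
clock 6.7 p [657.6 -30.9 228.9] psi 0.153 tilt [ 0.004 -0.002 -1.   ] w 23.4 F [ 0.6  1.2 -0.1] dist/row 30.2
[[[-0.183, 0.33, 0.011], [0.0, -0.0, -0.0]], [[-0.183, 0.33, 0.011], [0.0, -0.0, -0.0]], [[-0.183, 0.33, 0.011], [0.0, -0.0, -0.0]], [[-0.183, 0.33, 0.011], [0.0, -0.0, -0.0]], [[-0.183, 0.33, 0.011], [0.0, -0.0, -0.0]], [[-0.183, 0.33, 0.011], [0.0, -0.0, -0.0]], [[-0.183, 0.33, 0.011], [0.0, -0.0, -0.0]], [[-0.183, 0.33, 0.011], [0.0, -0.0, -0.0]], [[-0.183, 0.33, 0.011], [0.0, -0.0, -0.0]], [[-0.183, 0.33, 0.011], [0.0, -0.0, -0.0]]]
```

View pics/g4.png

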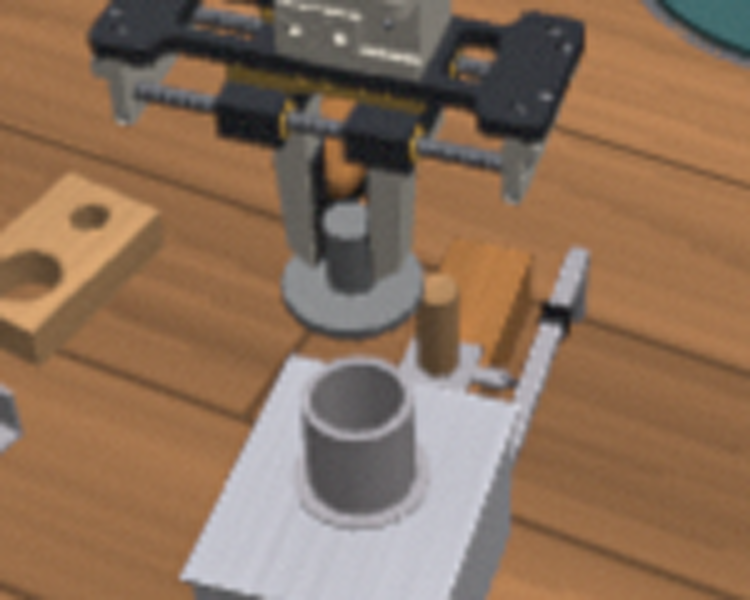

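Call:
{"method": "jog_arm", "body": {"increments": [[[-0.1, 0.2, 0], [0, 0, 0], 1], [[-0.22, 0.38, 0], [0, 0, 0], 1], [[-0.22, 0.4, 0.01], [0, 0, 0], 1], [[-0.22, 0.4, 0.01], [0, 0, 0], 1], [[-0.22, 0.4, 0.01], [0, 0, 0], 1]]}}

```text
clock: 7.2
eef_pos: [598.5, -187.6, 221.6]
tcp_rot: [0.0, 0.997, 0.079, -0.0]
contact_force: [1.1, 0.3, -1.0]
gripper_width: 23.4
```

Call:
{"method": "jog_arm", "body": {"increments": [[[-0.22, 0.4, 0.01], [0, 0, 0], 1], [[-0.22, 0.4, 0.01], [0, 0, 0], 1], [[-0.22, 0.4, 0.05], [0, 0, 0], 1], [[-0.15, 0.25, 0.1], [0, 0, 0], 1], [[-0.02, 0.04, 0.1], [0, 0, 0], 1]]}}

```text
clock: 7.7
eef_pos: [543.2, -327.3, 195.1]
tcp_rot: [-0.0, 0.997, 0.077, -0.003]
contact_force: [-0.0, 0.3, -0.3]
gripper_width: 23.4
```

```bash
python3 - <<'E'
from h import *
plan((658-104.8,-31.1-283.2,100),.155,10)
E
```

```text
clock 7.7 p [ 543.2 -327.3  195.1] psi 0.153 tilt [-0.006 -0.    -1.   ] w 23.4 F [-0.   0.3 -0.3] dist/row 9.7
[[[0.016, -0.014, 0.119], [-0.0, 0.0, -0.0]], [[0.015, -0.014, 0.119], [-0.0, 0.0, -0.0]], [[0.015, -0.014, 0.119], [-0.0, 0.0, -0.0]], [[0.015, -0.014, 0.119], [-0.0, 0.0, -0.0]], [[0.015, -0.014, 0.119], [-0.0, 0.0, -0.0]], [[0.015, -0.014, 0.119], [-0.0, 0.0, -0.0]], [[0.015, -0.014, 0.119], [-0.0, 0.0, -0.0]], [[0.015, -0.014, 0.119], [-0.0, 0.0, -0.0]], [[0.015, -0.014, 0.119], [-0.0, 0.0, -0.0]], [[0.015, -0.014, 0.119], [-0.0, 0.0, -0.0]]]
```

Call:
{"method": "jog_arm", "body": {"increments": [[[0.08, -0.07, 0.2], [0, 0.03, 0], 1], [[0.06, -0.06, 0.4], [0, 0, 0], 1], [[0.01, -0.01, 0.45], [0, 0, 0], 1], [[0, 0, 0.2], [0, 0, 0], 1], [[0, 0, 0], [0, 0, 0], 1]]}}

```text
clock: 8.2
eef_pos: [552.6, -310.1, 85.7]
tcp_rot: [-0.002, 0.997, 0.077, -0.002]
contact_force: [-0.9, 1.0, -0.8]
gripper_width: 23.2
```

```bash
python3 - <<'E'
from h import *
plan((658-104.8,-31.1-283.2,65),.155,5)
look("h1","scene",(95,120,110,110),5)
look("h2","top",(320,140,110,110),5)
E
```

```text
clock 8.2 p [ 552.6 -310.1   85.7] psi 0.154 tilt [-0.005  0.004 -1.   ] w 23.2 F [-0.9  1.  -0.8] dist/row 4.2
[[[0.0, 0.011, 0.052], [-0.01, 0.01, -0.0]], [[0.0, 0.011, 0.052], [-0.01, 0.01, -0.0]], [[0.0, 0.011, 0.052], [-0.01, 0.01, -0.0]], [[0.0, 0.011, 0.052], [-0.01, 0.01, -0.0]], [[-0.0, 0.011, 0.052], [-0.01, 0.01, -0.0]]]
```

View pics/h1.png

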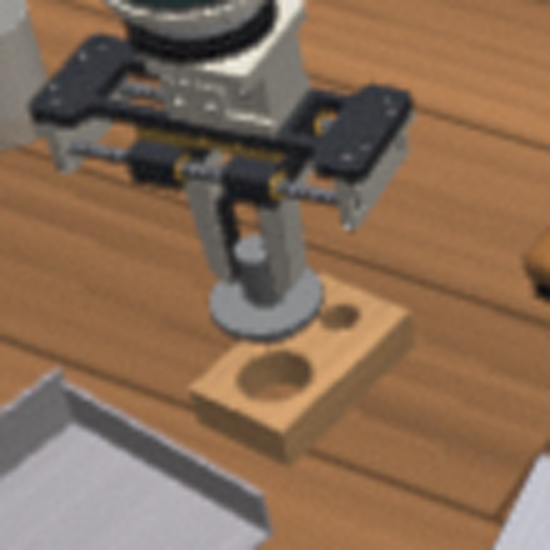

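View pics/h2.png

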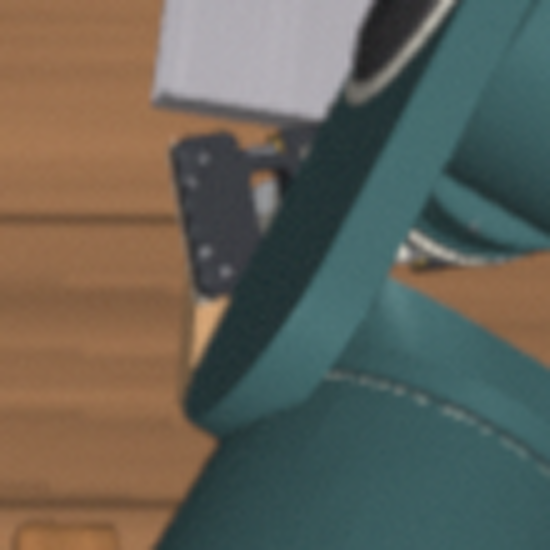

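```bash
python3 - <<'E'
from h import *
f=lambda P:((proj("scene",P)-[95,120]+.5)*5-.5).round(0)
print("flange top",f((552.6,-310.1,93.5)),"knob top",f((552.6,-310.1,129.5)),"hole",f((552.3,-314.5,30)), "hole(scene fit)",f((554.3,-311.9,30)))
g=lambda P:((proj("scene",P)-[145,140]+.5)*5-.5).round(0)
print("neck pic g4 flange",g((657.6,-30.9,238)),"knob",g((657.6,-30.9,274)))
E
```

```text
flange top [262. 294.] knob top [252. 246.] hole [274. 371.] hole(scene fit) [275. 375.]
neck pic g4 flange [349. 277.] knob [346. 217.]
```

Call:
{"method": "jog_arm", "body": {"increments": [[[0.01, 0.05, 0.15], [-0.03, 0.04, 0], 1], [[0, 0, 0.15], [0, 0, 0], 1], [[0, 0, 0.05], [0, 0, 0], 1], [[0, 0, 0], [0, 0, 0], 1], [[0, 0, 0], [0, 0, 0], 1]]}}

```text
clock: 8.8
eef_pos: [556.9, -316.2, 62.8]
tcp_rot: [0.002, 0.997, 0.077, 0.004]
contact_force: [-1.0, -0.6, -0.1]
gripper_width: 23.6
```

```bash
python3 - <<'E'
from h import *
plan((658-104.8,-31.1-283.2,32),.155,5)
look("h3","scene",(95,120,110,110),5)
E
```

```text
clock 8.8 p [ 556.9 -316.2   62.8] psi 0.153 tilt [ 0.009 -0.004 -1.   ] w 23.6 F [-1.  -0.6 -0.1] dist/row 6.2
[[[-0.009, -0.007, 0.077], [0.01, -0.01, -0.0]], [[-0.009, -0.006, 0.077], [0.01, -0.01, -0.0]], [[-0.009, -0.006, 0.077], [0.01, -0.01, -0.0]], [[-0.009, -0.006, 0.077], [0.01, -0.01, -0.0]], [[-0.009, -0.006, 0.077], [0.01, -0.01, -0.0]]]
```

View pics/h3.png

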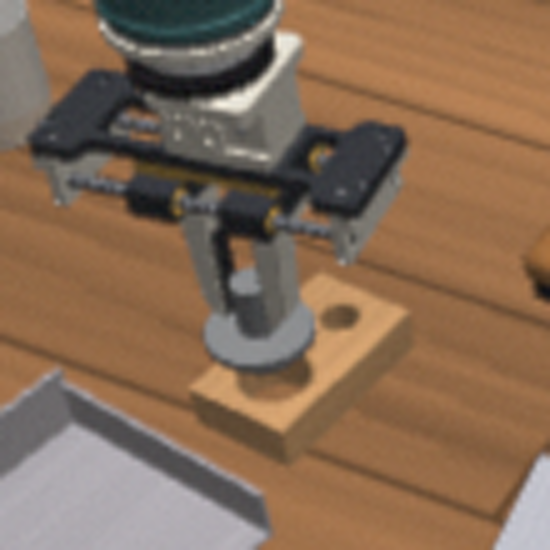

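Call:
{"method": "jog_arm", "body": {"increments": [[[-0.04, -0.03, 0], [0.03, -0.05, 0], 1], [[0, 0, 0], [0, 0, 0], 1], [[0, 0, 0.05], [0, 0, 0], 1], [[0, 0, 0], [0, 0, 0], 1], [[0, 0, 0], [0, 0, 0], 1]]}}

```text
clock: 9.35
eef_pos: [553.3, -314.4, 59.5]
tcp_rot: [0.001, 0.997, 0.077, 0.001]
contact_force: [0.3, -0.2, -0.8]
gripper_width: 23.4
```

```bash
python3 - <<'E'
from h import *
plan((658-104.8,-31.1-283.2,30),.155,5)
look("h4","scene",(95,120,110,110),5)
s,R=st();p=s["eef_pos"]
f=lambda P:((proj("scene",P)-[95,120]+.5)*5-.5).round(0)
print(f(p+[0,0,8]),f(p+[0,0,44]))
E
```

```text
clock 9.35 p [ 553.3 -314.4   59.5] psi 0.153 tilt [ 0.003 -0.002 -1.   ] w 23.4 F [ 0.3 -0.2 -0.8] dist/row 5.9
[[[-0.001, -0.0, 0.074], [0.0, -0.0, -0.0]], [[-0.0, -0.0, 0.074], [0.0, -0.0, -0.0]], [[-0.0, -0.0, 0.074], [0.0, -0.0, -0.0]], [[-0.0, -0.0, 0.074], [0.0, -0.0, -0.0]], [[-0.0, -0.0, 0.074], [0.0, -0.0, -0.0]]]
[263. 326.] [253. 280.]
```

View pics/h4.png

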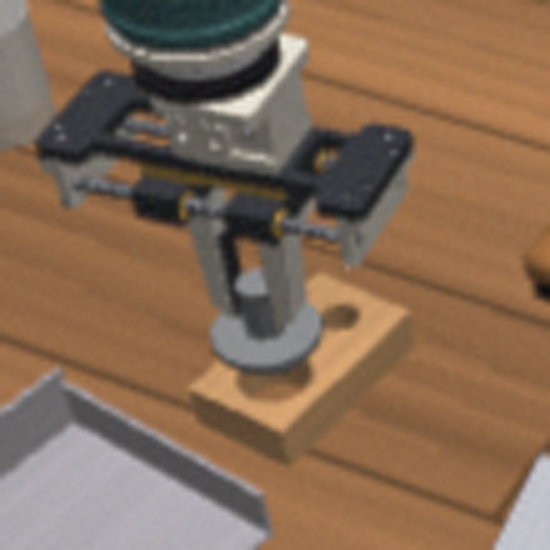

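Call:
{"method": "jog_arm", "body": {"increments": [[[0, 0, 0.08], [0, 0, 0], 1], [[0, 0, 0.1], [0, 0, 0], 1], [[0, 0, 0.1], [0, 0, 0], 1], [[0, 0, 0.03], [0, 0, 0], 1], [[0, 0, 0], [0, 0, 0], 1]]}}

```text
clock: 9.9
eef_pos: [553.1, -314.2, 31.5]
tcp_rot: [0.001, 0.997, 0.077, 0.001]
contact_force: [-0.1, 0.6, -0.1]
gripper_width: 23.3
```

```bash
python3 - <<'E'
from h import *
plan((658-104.8,-31.1-283.2,30),.155,5)
look("h5","scene",(95,120,110,110),5)
E
```

```text
clock 9.9 p [ 553.1 -314.2   31.5] psi 0.153 tilt [ 0.002 -0.002 -1.   ] w 23.3 F [-0.1  0.6 -0.1] dist/row 0.3
[[[0.0, 0.0, 0.004], [0.0, -0.0, -0.0]], [[0.0, 0.0, 0.004], [0.0, -0.0, -0.0]], [[0.0, 0.0, 0.004], [0.0, -0.0, -0.0]], [[0.0, 0.0, 0.004], [0.0, -0.0, -0.0]], [[0.0, 0.0, 0.004], [0.0, -0.0, -0.0]]]
```

View pics/h5.png

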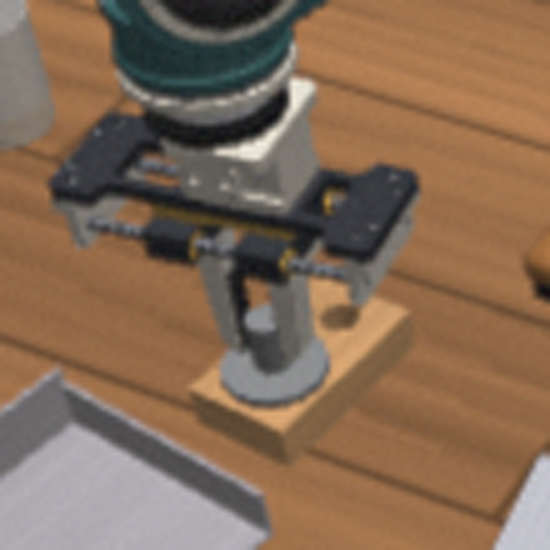

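Call:
{"method": "jog_arm", "body": {"increments": [[[0, 0, 0.01], [0, 0, 0], 1], [[0, 0, 0], [0, 0, 0], -0.2], [[0, 0, 0], [0, 0, 0], -0.2], [[0, 0, 0], [0, 0, 0], -0.2], [[0, 0, 0], [0, 0, 0], -0.2]]}}

```text
clock: 10.45
eef_pos: [553.6, -314.5, 32.0]
tcp_rot: [0.001, 0.997, 0.077, 0.002]
contact_force: [0.2, 0.0, -0.4]
gripper_width: 51.0
```

Call:
{"method": "jog_arm", "body": {"increments": [[[0, 0, -0.05], [0, 0, 0], -0.2], [[0, 0, -0.3], [0, 0, 0], -0.2], [[0, 0, -0.5], [0, 0, 0], -0.2], [[0, 0, -0.6], [0, 0, 0], -0.2], [[0, 0, -0.3], [0, 0, 0], -0.2]]}}

```text
clock: 10.95
eef_pos: [551.4, -313.1, 173.4]
tcp_rot: [-0.001, 0.997, 0.077, -0.001]
contact_force: [-0.5, 0.5, 0.8]
gripper_width: 55.8
```

```bash
python3 - <<'E'
from h import *
look("h6","scene",(95,120,110,110),5)
f=lambda P:((proj("scene",P)-[95,120]+.5)*5-.5).round(0)
print("seated flange top",f((552.3,-314.5,38)),"knobtop",f((552.3,-314.5,74)))
print([(d["position"],d["conf"]) for d in place_of("scene","cap")])
plan((533,-50,190),.155,10)
E
```

```text
seated flange top [272. 361.] knobtop [262. 317.]
[([549.7, -315.2, 15.4], 0.85)]
clock 11.05 p [ 552.  -313.5  173.8] psi 0.153 tilt [-0.001  0.    -1.   ] w 55.7 F [-0.2 -0.4  0.1] dist/row 26.5
[[[0.027, -0.329, -0.02], [-0.0, 0.0, -0.0]], [[0.027, -0.329, -0.02], [-0.0, 0.0, -0.0]], [[0.027, -0.329, -0.02], [-0.0, 0.0, -0.0]], [[0.027, -0.329, -0.02], [-0.0, 0.0, -0.0]], [[0.027, -0.329, -0.02], [-0.0, 0.0, -0.0]], [[0.027, -0.329, -0.02], [-0.0, 0.0, -0.0]], [[0.027, -0.329, -0.02], [-0.0, 0.0, -0.0]], [[0.027, -0.329, -0.02], [-0.0, 0.0, -0.0]], [[0.027, -0.329, -0.02], [-0.0, 0.0, -0.0]], [[0.027, -0.329, -0.02], [-0.0, 0.0, -0.0]]]
```

View pics/h6.png

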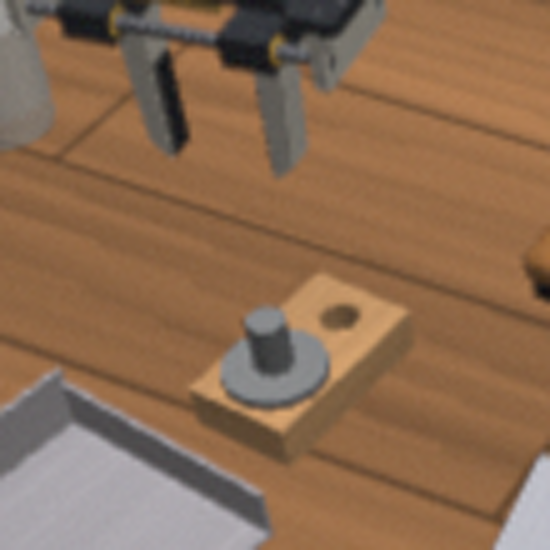

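Call:
{"method": "jog_arm", "body": {"increments": [[[0.02, -0.25, 0], [0, 0, 0], -0.2], [[0.03, -0.45, 0], [0, 0, 0], -0.2], [[0.04, -0.5, 0], [0, 0, 0], -0.2], [[0.04, -0.5, 0], [0, 0, 0], -0.2], [[0.04, -0.5, 0], [0, 0, 0], -0.2]]}}

```text
clock: 11.55
eef_pos: [535.9, -132.2, 169.5]
tcp_rot: [-0.001, 0.997, 0.074, -0.003]
contact_force: [0.9, 0.8, -0.3]
gripper_width: 55.5
```

```bash
python3 - <<'E'
from h import *
plan((533.7,-50,130),.155,5)
E
```

```text
clock 11.55 p [ 535.9 -132.2  169.5] psi 0.147 tilt [-0.005  0.002 -1.   ] w 55.5 F [ 0.9  0.8 -0.3] dist/row 18.2
[[[0.025, -0.204, 0.099], [-0.0, 0.01, -0.01]], [[0.025, -0.204, 0.099], [-0.0, 0.01, -0.01]], [[0.026, -0.204, 0.099], [-0.0, 0.01, -0.01]], [[0.026, -0.204, 0.099], [-0.0, 0.01, -0.01]], [[0.026, -0.204, 0.099], [-0.0, 0.01, -0.01]]]
```

Call:
{"method": "jog_arm", "body": {"increments": [[[0.04, -0.35, 0.05], [0, 0, -0.05], -0.2], [[0.04, -0.3, 0.1], [0, 0, 0], -0.2], [[0.02, -0.17, 0.1], [0, 0, 0], -0.2], [[0.01, -0.05, 0.1], [0, 0, 0], -0.2], [[0, 0, 0], [0, 0, 0], -0.2]]}}

```text
clock: 12.05
eef_pos: [530.3, -52.2, 136.8]
tcp_rot: [-0.002, 0.997, 0.08, -0.004]
contact_force: [-0.1, 0.6, 0.5]
gripper_width: 55.5
```

```bash
python3 - <<'E'
from h import *
plan((533.7,-50,62),.155,5)
look("i1","scene",(180,120,120,110),5)
E
```

```text
clock 12.05 p [530.3 -52.2 136.8] psi 0.16 tilt [-0.009  0.003 -1.   ] w 55.5 F [-0.1  0.6  0.5] dist/row 15.0
[[[0.011, -0.003, 0.187], [-0.01, 0.01, 0.01]], [[0.011, -0.003, 0.187], [-0.01, 0.01, 0.01]], [[0.01, -0.004, 0.187], [-0.01, 0.01, 0.01]], [[0.01, -0.004, 0.187], [-0.01, 0.01, 0.01]], [[0.01, -0.004, 0.187], [-0.01, 0.01, 0.01]]]
```

View pics/i1.png

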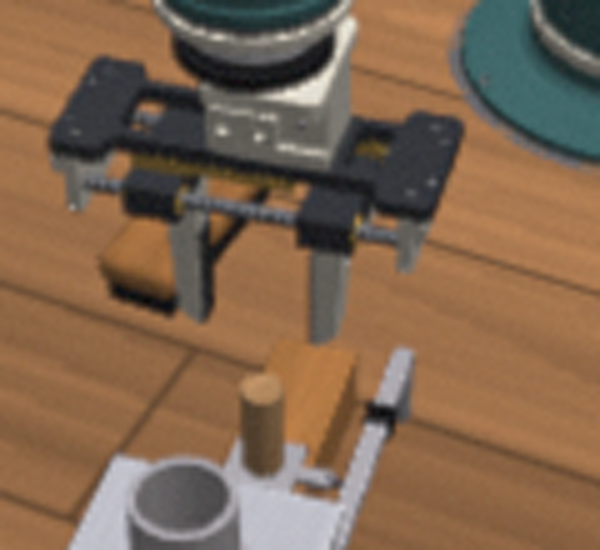

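Call:
{"method": "jog_arm", "body": {"increments": [[[0.03, -0.01, 0.1], [-0.01, 0.03, 0.02], -0.2], [[0.01, 0, 0.2], [0, 0, 0], -0.2], [[0, 0, 0.3], [0, 0, 0], -0.2], [[0, 0, 0.2], [0, 0, 0], -0.2], [[0, 0, 0.06], [0, 0, 0], -0.2]]}}

```text
clock: 12.6
eef_pos: [534.0, -54.7, 63.8]
tcp_rot: [-0.001, 0.997, 0.076, -0.002]
contact_force: [-0.3, 0.2, 0.7]
gripper_width: 55.7
```

```bash
python3 - <<'E'
from h import *
plan((533.7,-50,62),.155,5)
look("i2","scene",(180,120,120,110),5)
look("i3","top",(220,130,120,110),5)
E
```

```text
clock 12.6 p [534.  -54.7  63.8] psi 0.152 tilt [-0.003  0.002 -1.   ] w 55.7 F [-0.3  0.2  0.7] dist/row 1.0
[[[0.001, -0.012, 0.004], [-0.0, 0.0, -0.01]], [[0.001, -0.012, 0.004], [-0.0, 0.0, -0.01]], [[0.001, -0.012, 0.004], [-0.0, 0.0, -0.01]], [[0.001, -0.012, 0.004], [-0.0, 0.0, -0.01]], [[0.001, -0.012, 0.004], [-0.0, 0.0, -0.01]]]
```

View pics/i2.png

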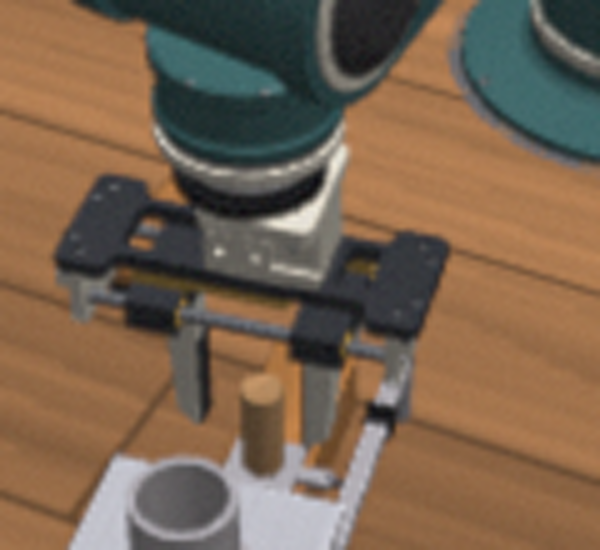

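View pics/i3.png

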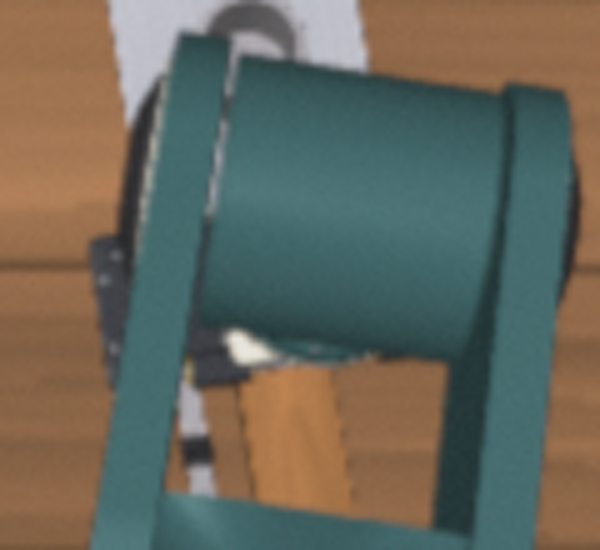

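Call:
{"method": "jog_arm", "body": {"increments": [[[0.02, -0.05, 0.02], [0, 0, 0], -0.2], [[0.01, 0, 0], [0, 0, 0], 1], [[0, 0, 0], [0, 0, 0], 1], [[0, 0, 0], [0, 0, 0], 1], [[0, 0, 0], [0, 0, 0], 1]], "force": 40}}

```text
clock: 13.2
eef_pos: [537.7, -50.4, 66.1]
tcp_rot: [-0.001, 0.997, 0.076, 0.001]
contact_force: [0.0, -0.0, 0.1]
gripper_width: 28.8
```

Call:
{"method": "jog_arm", "body": {"increments": [[[0, 0, 0], [0, 0, 0], 1], [[0, 0, 0], [0, 0, 0], 1], [[0, 0, 0], [0, 0, 0], 1], [[0, 0, 0], [0, 0, 0], 1], [[0, 0, 0], [0, 0, 0], 1]], "force": 50}}

```text
clock: 13.7
eef_pos: [537.8, -50.8, 66.2]
tcp_rot: [-0.0, 0.997, 0.076, 0.001]
contact_force: [1.5, -1.1, -0.9]
gripper_width: 23.3
```

```bash
python3 - <<'E'
from h import *
plan((533.7,-50,62),.155,5)
look("i4","scene",(180,120,120,110),5)
E
```

```text
clock 13.7 p [537.8 -50.8  66.2] psi 0.152 tilt [ 0.002  0.001 -1.   ] w 23.3 F [ 1.5 -1.1 -0.9] dist/row 1.2
[[[-0.01, -0.003, 0.01], [-0.0, -0.0, -0.01]], [[-0.01, -0.003, 0.01], [-0.0, -0.0, -0.01]], [[-0.01, -0.003, 0.01], [-0.0, -0.0, -0.01]], [[-0.01, -0.003, 0.01], [-0.0, -0.0, -0.01]], [[-0.01, -0.004, 0.01], [-0.0, -0.0, -0.01]]]
```

View pics/i4.png

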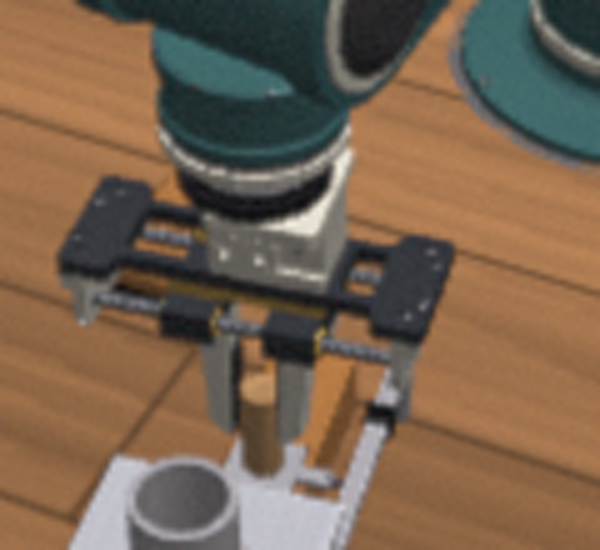

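Call:
{"method": "jog_arm", "body": {"increments": [[[-0.05, 0, 0], [0, 0, 0.03], 1], [[-0.1, 0, 0], [0, 0, 0], 1], [[-0.15, 0, 0], [0, 0, 0], 1], [[-0.15, 0, 0], [0, 0, 0], 1], [[-0.08, 0, 0], [0, 0, 0], 1]], "force": 60}}

```text
clock: 14.25
eef_pos: [496.1, -57.5, 66.3]
tcp_rot: [0.0, 0.997, 0.074, 0.003]
contact_force: [6.5, -0.5, -3.4]
gripper_width: 23.1
```

```bash
cat > ptr.py <<'E'
from h import *
import sys
n=sys.argv[1]
s,R=look(n,"scene",(210,145,90,90),6);look(n+"t","top",(235,170,80,70),7)
print(s["eef_pos"].round(1),s["gripper_width"],s["contact_force"].round(1),R[:,2].round(3))
th=.155
g=np.array([537.8,-50.8]);print("pulled",-(s["eef_pos"][:2]-g)@[np.cos(th),np.sin(th)],"lateral",(s["eef_pos"][:2]-g)@[-np.sin(th),np.cos(th)])
for c in("scene","top"):
    for t in("gate_pointer","clip_ridge"):
        print(c,t,[(np.round(d["position"],1).tolist(),round(d["conf"],2)) for d in place_of(c,t)[:2]])
E
python3 ptr.py j1
```

```text
[496.1 -57.5  66.3] 23.05477434686917 [ 6.5 -0.5 -3.4] [ 0.007  0.    -1.   ]
pulled 42.2032721911503 lateral -0.144506155605776
scene gate_pointer [([484.6, -15.7, 52.5], 0.83), ([718.8, -358.1, 2.4], 0.67)]
scene clip_ridge [([470.0, -10.9, 53.3], 0.56)]
top gate_pointer []
top clip_ridge []
```

View pics/j1.png

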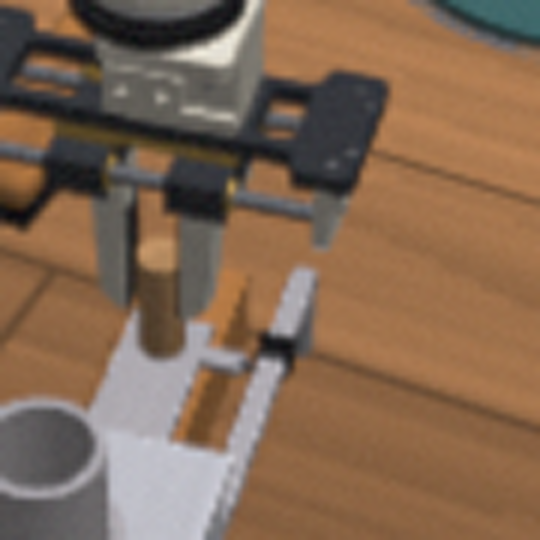

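View pics/j1t.png

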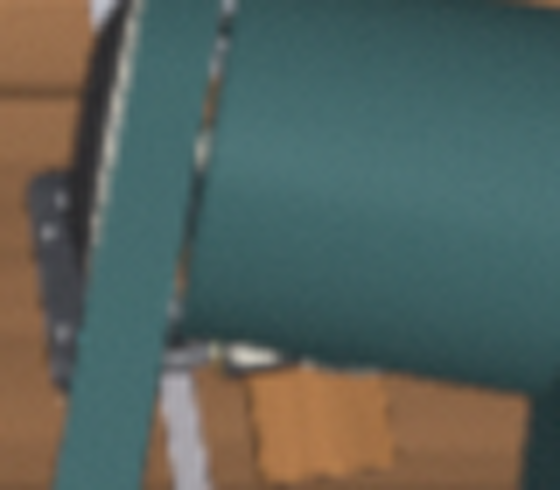

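```bash
python3 - <<'E'
from h import *
a=np.mean([capture("scene").astype(float) for _ in range(6)],0)
np.save("avg1.npy",a)
x,y,W,H=238,188,32,34
big=cv2.resize(a[y:y+H,x:x+W,::-1].clip(0,255).astype(np.uint8),None,fx=16,fy=16,interpolation=cv2.INTER_CUBIC)
cv2.imwrite("pics/k1.png",big)
p=(637.449,-33.783);th=.155
f=lambda q:((proj("scene",w(p,th,q))-[x,y]+.5)*16-.5).round(0).tolist()
print("ptr",f((-147.2,45,53)),f((-147.2,25,53)))
for d in(-158,-162):
  print(d,"ridge top ends",f((d,44,61)),f((d,60,61)),"clip corners z56",[f((d+a,52+b,56)) for a,b in((8,-8),(8,8),(-8,8),(-8,-8))])
print("rail edges",f((-150,46,52)),f((-150,58,52)),f((-200,46,52)),f((-200,58,52)), read_state()["eef_pos"])
E
```

```text
ptr [231.0, 280.0] [122.0, 257.0]
-158 ridge top ends [243.0, 205.0] [330.0, 224.0] clip corners z56 [[230.0, 256.0], [318.0, 275.0], [341.0, 213.0], [254.0, 194.0]]
-162 ridge top ends [249.0, 190.0] [336.0, 208.0] clip corners z56 [[236.0, 241.0], [324.0, 259.0], [346.0, 197.0], [260.0, 179.0]]
rail edges [241.0, 274.0] [306.0, 288.0] [312.0, 85.0] [376.0, 98.0] [496.83235194 -57.32607992  66.26399837]
```

View pics/k1.png

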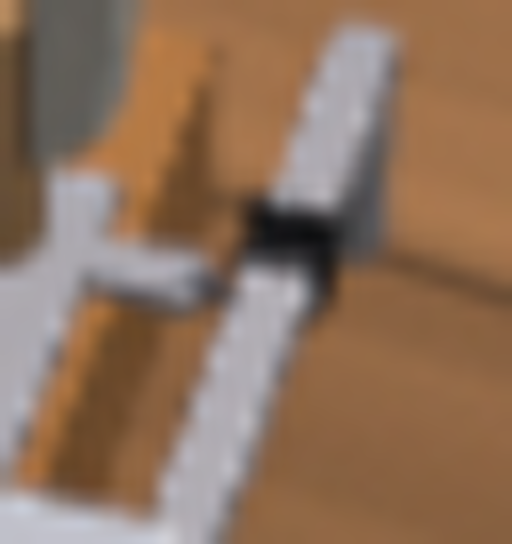

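Call:
{"method": "jog_arm", "body": {"increments": [[[-0.05, 0, 0], [0, 0, 0], 1], [[-0.06, 0, 0], [0, -0.02, 0], 1], [[-0.04, 0, 0], [0, 0, 0], 1], [[0, 0, 0], [0, 0, 0], 1], [[0, 0, 0], [0, 0, 0], 1]]}}

```text
clock: 15.35
eef_pos: [486.3, -59.0, 66.3]
tcp_rot: [0.0, 0.997, 0.074, 0.004]
contact_force: [5.8, -1.4, -3.7]
gripper_width: 23.1
```

```bash
python3 ptr.py j2; python3 - <<'E'
from h import *
a=np.mean([capture("scene").astype(float) for _ in range(6)],0)
np.save("avg2.npy",a)
x,y,W,H=238,188,32,34
big=cv2.resize(a[y:y+H,x:x+W,::-1].clip(0,255).astype(np.uint8),None,fx=16,fy=16,interpolation=cv2.INTER_CUBIC)
cv2.imwrite("pics/k2.png",big)
E
```

```text
[486.3 -59.   66.3] 23.148262278794732 [ 5.8 -1.4 -3.7] [ 0.009 -0.    -1.   ]
pulled 52.19298658358436 lateral -0.17057660543947348
scene gate_pointer [([474.9, -16.4, 52.4], 0.88)]
scene clip_ridge [([470.9, -6.6, 54.2], 0.35)]
top gate_pointer []
top clip_ridge []
```

View pics/k2.png

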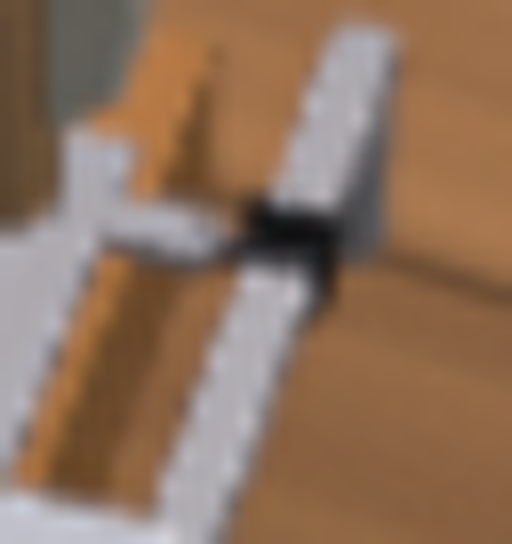

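View pics/j2.png

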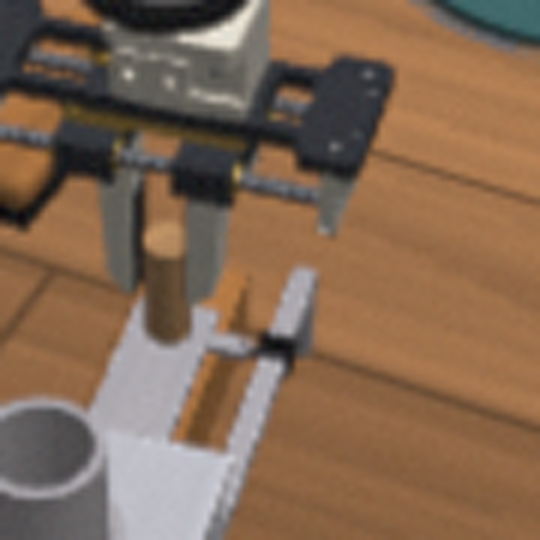

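```bash
python3 - <<'E'
from h import *
t=cv2.imread("pics/top0.png").astype(float)
p=(636.226,-34.927);th=.150
x,y,W,H=250,180,36,50
big=cv2.resize(t[y:y+H,x:x+W].astype(np.uint8),None,fx=12,fy=12,interpolation=cv2.INTER_CUBIC)
cv2.imwrite("pics/l1.png",big)
inv=lambda uv,z:(lambda d:(d@[np.cos(th),np.sin(th)],d@[-np.sin(th),np.cos(th)]))(onz("top",uv,z)[:2]-p)
g=t.mean(2)
# sample profile along feeder x at y=52 (rail centre), z=56
for yy in (49,52,55):
    xs=np.arange(-185,-135,1.0)
    uv=np.array([proj("top",w(p,th,(a,yy,56))) for a in xs]).astype(np.float32)
    v=cv2.remap(g.astype(np.float32),uv[:,0].reshape(1,-1),uv[:,1].reshape(1,-1),cv2.INTER_LINEAR)[0]
    hi=np.median(v); dk=np.clip(hi*0.9-v,0,None); print(yy,"clip x",(xs*dk).sum()/dk.sum(),v.round(0).astype(int).tolist())
for yy in (28,31,34,37,40,43):
    xs=np.arange(-120,-90,1.0)
    uv=np.array([proj("top",w(p,th,(a,yy,53))) for a in xs]).astype(np.float32)
    v=cv2.remap(t[:,:,0].astype(np.float32),uv[:,0].reshape(1,-1),uv[:,1].reshape(1,-1),cv2.INTER_LINEAR)[0]
    lo=np.median(v); b=np.clip(v-lo-15,0,None); print(yy,"ptr x",(xs*b).sum()/b.sum(),v.round(0).astype(int).tolist())
E
```

```text
49 clip x -161.40056340655093 [162, 162, 162, 161, 160, 160, 160, 160, 160, 161, 161, 160, 159, 148, 136, 123, 105, 85, 72, 62, 52, 49, 46, 45, 44, 44, 46, 49, 53, 67, 82, 100, 120, 140, 149, 157, 162, 163, 163, 163, 163, 162, 162, 162, 163, 163, 164, 164, 165, 165]
52 clip x -161.1192623298873 [161, 161, 162, 162, 162, 162, 162, 162, 162, 162, 162, 160, 159, 153, 141, 128, 110, 91, 73, 62, 52, 48, 47, 46, 46, 46, 46, 49, 51, 63, 79, 95, 114, 133, 146, 154, 162, 164, 164, 165, 165, 164, 164, 164, 164, 164, 164, 164, 164, 163]
55 clip x -161.31262809836184 [152, 155, 157, 158, 157, 157, 155, 153, 151, 150, 148, 147, 146, 146, 133, 119, 104, 85, 68, 59, 53, 47, 47, 47, 47, 47, 48, 51, 54, 63, 80, 98, 114, 129, 144, 151, 158, 162, 161, 160, 158, 156, 154, 153, 151, 151, 151, 152, 153, 154]
28 ptr x -104.75921747976366 [63, 62, 62, 62, 61, 61, 64, 67, 79, 100, 123, 137, 149, 159, 162, 164, 163, 161, 159, 144, 128, 111, 93, 74, 65, 63, 61, 62, 63, 63]
31 ptr x -104.86531298017333 [65, 65, 65, 65, 64, 63, 67, 72, 79, 101, 122, 138, 148, 156, 159, 160, 161, 156, 151, 141, 125, 109, 94, 81, 69, 67, 66, 66, 68, 69]
34 ptr x -104.96706173136172 [66, 66, 66, 66, 65, 65, 68, 76, 84, 100, 119, 137, 141, 145, 147, 148, 148, 145, 139, 134, 119, 105, 92, 82, 71, 67, 66, 66, 67, 69]
37 ptr x -104.78672126029065 [67, 67, 66, 66, 66, 67, 68, 76, 85, 94, 108, 123, 127, 124, 121, 122, 123, 124, 123, 122, 115, 104, 93, 84, 75, 68, 67, 66, 66, 68]
40 ptr x -102.17513036898123 [67, 68, 69, 69, 69, 69, 68, 69, 73, 75, 79, 83, 86, 87, 89, 93, 97, 102, 101, 100, 97, 90, 83, 77, 73, 68, 67, 67, 67, 68]
43 ptr x nan [91, 95, 96, 97, 97, 95, 93, 90, 86, 82, 78, 78, 79, 81, 86, 90, 93, 95, 97, 97, 98, 97, 94, 92, 88, 84, 82, 81, 79, 79]<stdin>:19: RuntimeWarning: invalid value encountered in scalar divide
```

View pics/l1.png

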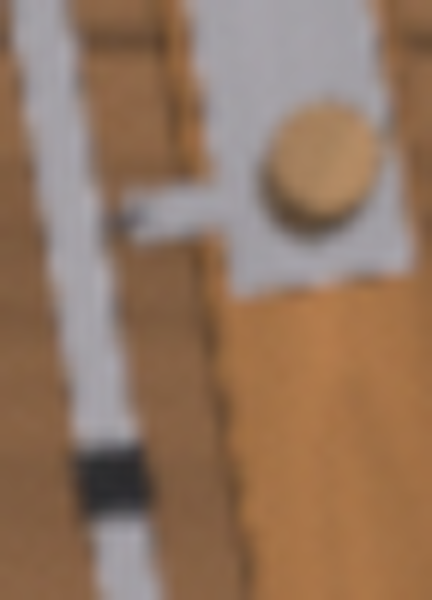

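```bash
cat > prof.py <<'E'
from h import *
p=(639.57,-32.166);th=.159   # scene-only fit
def prof(img,yy,c0,half=14):
    xs=np.arange(c0-half,c0+half,0.5)
    uv=np.array([proj("scene",w(p,th,(a,yy,53))) for a in xs]).astype(np.float32)
    v=cv2.remap(img.astype(np.float32),uv[:,0].reshape(1,-1),uv[:,1].reshape(1,-1),cv2.INTER_LINEAR)[0]
    return xs,v
def ptr(img,c0):
    r=[]
    for yy in (26,28,30,32,34,36,38):
        xs,v=prof(img[:,:,2],yy,c0); lo=np.percentile(v,15); b=np.clip(v-lo-20,0,None); r.append(round((xs*b).sum()/b.sum(),2))
    return r
E
python3 - <<'E'
from prof import *
s0=cv2.imread("pics/scene0.png")[:,:,::-1].astype(float)
a1=np.load("avg1.npy");a2=np.load("avg2.npy")
print(ptr(s0,-103),"\n",ptr(a1,-146),"\n",ptr(a2,-156))
for im,c in((s0,-103),(a1,-146),(a2,-156)): print(prof(im[:,:,2],32,c)[1].round(0)[::2].astype(int).tolist())
E
```

```text
[np.float64(-103.72), np.float64(-104.13), np.float64(-104.4), np.float64(-104.38), np.float64(-104.09), np.float64(-103.07), np.float64(-100.94)] 
 [np.float64(-148.25), np.float64(-147.97), np.float64(-148.0), np.float64(-148.08), np.float64(-148.07), np.float64(-147.91), np.float64(-147.55)] 
 [np.float64(-158.98), np.float64(-159.03), np.float64(-158.86), np.float64(-158.59), np.float64(-158.33), np.float64(-158.14), np.float64(-158.16)]
[50, 60, 70, 80, 95, 112, 131, 149, 154, 158, 162, 164, 159, 153, 146, 135, 118, 102, 86, 72, 65, 59, 54, 60, 77, 96, 113, 134]
[48, 51, 56, 69, 83, 95, 110, 127, 144, 160, 174, 172, 170, 167, 165, 153, 139, 124, 108, 95, 83, 71, 60, 54, 50, 45, 42, 41]
[50, 58, 67, 75, 90, 106, 125, 144, 157, 162, 167, 170, 170, 163, 155, 148, 138, 122, 105, 89, 75, 67, 59, 51, 44, 44, 43, 42]
```

Call:
{"method": "jog_arm", "body": {"increments": [[[-0.06, 0, 0], [0, 0, 0], 1], [[0, 0, 0], [0, 0, 0], 1], [[0, 0, 0], [0, 0, 0], 1], [[0, 0, 0], [0, 0, 0], 1], [[0, 0, 0], [0, 0, 0], 1]]}}

```text
clock: 16.45
eef_pos: [482.9, -59.6, 66.3]
tcp_rot: [0.0, 0.997, 0.073, 0.006]
contact_force: [6.6, -1.8, -3.8]
gripper_width: 22.9
```

```bash
cat > chk.py <<'E'
from prof import *
import sys
a=np.mean([capture("scene").astype(float) for _ in range(4)],0);np.save("avg3.npy",a)
s0=cv2.imread("pics/scene0.png")[:,:,::-1].astype(float)
def edge(im,c,yy):
    xs,v=prof(im[:,:,2],yy,c,16); k=int(np.argmax(v[20:44])+20); L=108
    i=k
    while v[i]>L:i-=1
    j=k
    while v[j]>L:j+=1
    l=xs[i]+.5*(L-v[i])/(v[i+1]-v[i]); r=xs[j-1]+.5*(v[j-1]-L)/(v[j-1]-v[j]); return (l+r)/2
s=read_state();th0=.155
pl=-(s["eef_pos"][:2]-[537.8,-50.8])@[np.cos(th0),np.sin(th0)]
print("TCP pulled",pl,s["contact_force"].round(1),s["clock"],s["gripper_width"])
A=[edge(s0,-105,y) for y in(30,31,32,33,34)];B=[edge(a,-105-pl,y) for y in(30,31,32,33,34)]
print(np.round(A,1),np.round(B,1),"travel",np.mean(A)-np.mean(B))
big=cv2.resize(a[188:222,238:270,::-1].clip(0,255).astype(np.uint8),None,fx=16,fy=16,interpolation=cv2.INTER_CUBIC)
cv2.imwrite(f"pics/{sys.argv[1]}.png",big)
E
python3 chk.py k3
```

```text
TCP pulled 55.526834560548906 [ 6.4 -0.5 -4.3] 16.65 23.10651001928021
[-106.4 -106.4 -106.3 -106.3 -106.3] [-162.1 -162.  -161.8 -161.7 -161.5] travel 55.490254180496564
```

View pics/k3.png

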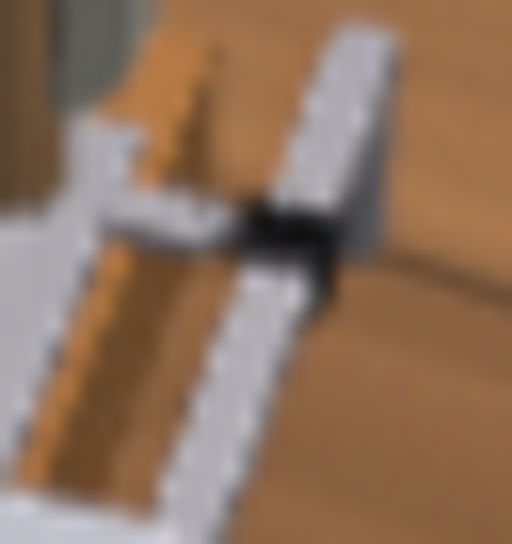

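```bash
python3 - <<'E'
from prof import *
big=cv2.imread("pics/k3.png");big2=big.copy()
f=lambda q:tuple(int(v) for v in ((proj("scene",w(p,th,q))-[238,188]+.5)*16-.5).round())
for im,d in((big,-162.7),(big2,-159.7)):
    def ln(a,b,col): cv2.line(im,f(a),f(b),col,1)
    for z,col in((52,(0,255,255)),(56,(0,255,0))):
        c=[(d+8,44,z),(d+8,60,z),(d-8,60,z),(d-8,44,z)]
        for i in range(4): ln(c[i],c[(i+1)%4],col)
    for a in(-1.5,1.5): ln((d+a,44,61),(d+a,60,61),(0,0,255))
    for a in(-1.5,1.5): ln((d+a,44,61),(d+a,44,52),(0,0,255))
    ln((d,20,53),(d,45,53),(255,0,0))
cv2.imwrite("pics/m.png",np.hstack([big,big2])[100:400,:])
E
```

```text
(no output)
```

View pics/m.png

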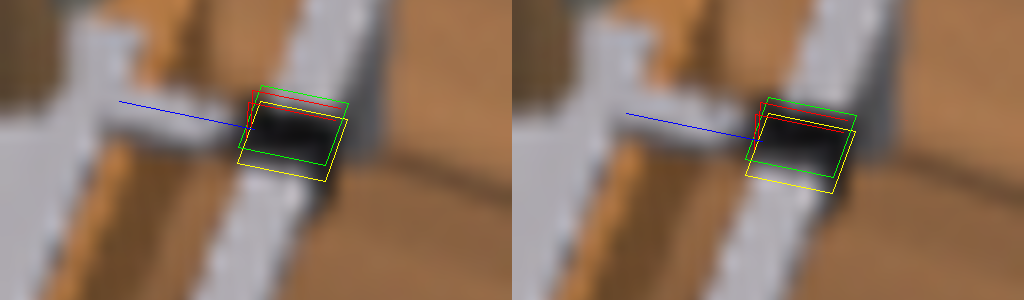

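Call:
{"method": "jog_arm", "body": {"increments": [[[-0.022, 0, 0], [0, 0, 0], 1], [[0, 0, 0], [0, 0, 0], 1], [[0, 0, 0], [0, 0, 0], 1], [[0, 0, 0], [0, 0, 0], 1], [[0, 0, 0], [0, 0, 0], 1]]}}

```text
clock: 17.15
eef_pos: [482.5, -59.6, 66.3]
tcp_rot: [0.0, 0.997, 0.073, 0.008]
contact_force: [5.8, -1.3, -2.8]
gripper_width: 23.0
```

```bash
python3 chk.py k4
```

```text
TCP pulled 55.93524984731382 [ 6.3 -0.4 -3.8] 17.35 23.064168963244008
[-106.4 -106.4 -106.3 -106.3 -106.3] [-162.6 -162.5 -162.6 -162.8 -162.8] travel 56.31526273503012
```

Call:
{"method": "jog_arm", "body": {"increments": [[[-0.016, 0, 0], [0, 0, 0], 1], [[0, 0, 0], [0, 0, 0], 1], [[0, 0, 0], [0, 0, 0], 1], [[0, 0, 0], [0, 0, 0], 1], [[0, 0, 0], [0, 0, 0], 1]]}}

```text
clock: 17.85
eef_pos: [482.5, -59.7, 66.3]
tcp_rot: [0.0, 0.997, 0.073, 0.01]
contact_force: [6.4, -1.6, -4.0]
gripper_width: 23.2
```

```bash
python3 chk.py k5; python3 - <<'E'
from h import *
for i in range(3): capture("scene")
capture("scene")
print([(d["position"].round(1) if hasattr(d["position"],"round") else d["position"],d["conf"]) for t in("gate_pointer","clip_ridge","cap") for d in place_of("scene",t)[:1]])
s=read_state();print(s["eef_pos"],s["clock"])
im=capture("scene");cv2.imwrite("pics/n.png",im[:,:,::-1])
E
```

```text
TCP pulled 56.00152330986515 [ 6.6 -1.1 -3.8] 18.05 23.09502950085497
[-106.4 -106.4 -106.3 -106.3 -106.3] [-162.6 -162.5 -162.7 -162.7 -162.6] travel 56.27736645854371
[([470.8, -17.4, 54.1], 0.71), ([553.7, -310.8, 29.4], 0.59), ([550.8, -316.1, 14.1], 0.88)]
[482.48718876 -59.65343203  66.29552378] 18.4
```

View pics/k5.png

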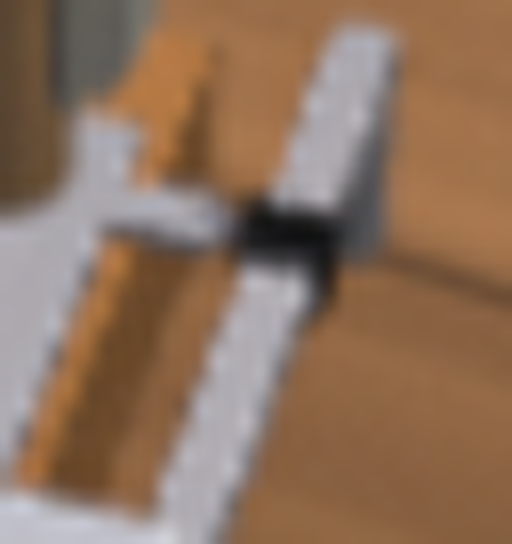

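View pics/n.png

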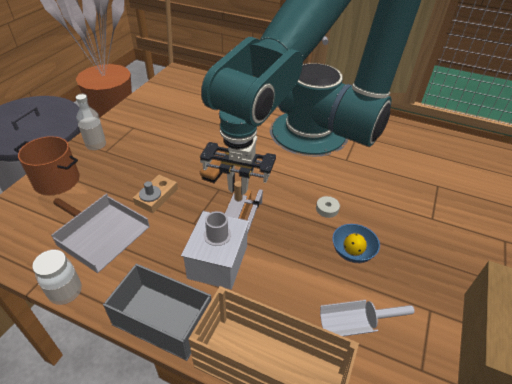

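```bash
python3 -c "
from station import *
print(hand_in()); s=read_state(); print(s['clock'],s['eef_pos'],s['gripper_width'])"
```

```text
the job is handed in; nothing more can be done
None
the job is handed in; nothing more can be done
```

The job is done and was handed in at about 18.5 s. The cap is in the large hole of the rest and released, and the gate is held at the clip mark with a 60 N grip.

- **Cap:** My last pictures show it flat on the block. The network puts its origin at z ≈ 14–15 mm, where a seated cap should be at 15 mm.
- **Gate:** The arm's travel reads 56.0 mm and the scene picture gives 56.3 mm. The clip lies 56.4 mm out in the first top picture, with an uncertainty of about 0.7 mm. The arm held steady before hand-in, pulling against a spring force of about 6.5 N.
- **Other objects:** The clip did not move in the close-up pictures, and in the last scene picture the other things on the bench look to be where they started.

Some checks disagreed or failed:
- **Tool height:** The reported tool height stood about 28 mm lower than the fingers in the pictures. I set the heights for both grasps and the placing from the pictures instead, and all three went as planned.
- **Clip position:** With the gripper in the way at the end, the network's clip position was wrong; it reported a point near the rest. The mark therefore rests on the first top picture, and the outline of the clip in the later scene picture agreed with it.
- **Tilt:** The tool leaned about 0.02 rad under the spring load while holding the gate. I left it, since the position was stable.

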